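# Check, turn and sort the under-sink tubs

### The job

The plain square tubs cleared from under the sink look alike; only the stamp on the underside tells what is in them: a ring is plumber's putty and belongs in the clear organiser bin, a cross is grout and belongs in the square steel tray. Press each tub's lid fully home before you tip it, so that nothing spills, then turn the tub over, read its stamp and leave it flat on the floor of its place upside down, stamp up, the way such tubs are kept from skinning over. Do every tub that is there, and leave the other things in their places.

Things in the scene. Friction and masses are not known exactly. Their poses are not given: they have to be found in the camera images.
- tub_a: One of four like white square tubs, 52 x 52 mm, 58 mm high with its grey lid home, 0.18 to 0.27 kg; its underside bears a black ring, 46 to 56 mm across, unseen until it is turned over. Origin: centre of the underside; z runs from there to the lid, x and y are square to the sides. White body up to 46 mm, then the lid. Starts upright. None if absent (three or four are there).
- tub_b: One of four like white square tubs, 52 x 52 mm, 58 mm high with its grey lid home, 0.18 to 0.27 kg; its underside bears a black ring, 46 to 56 mm across, unseen until it is turned over. Origin: centre of the underside; z runs from there to the lid, x and y are square to the sides. White body up to 46 mm, then the lid. Starts upright. None if absent (three or four are there).
- tub_c: One of four like white square tubs, 52 x 52 mm, 58 mm high with its grey lid home, 0.18 to 0.27 kg; its underside bears a black cross, 46 to 56 mm across, unseen until it is turned over. Origin: centre of the underside; z runs from there to the lid, x and y are square to the sides. White body up to 46 mm, then the lid. Starts upright. None if absent (three or four are there).
- tub_d: One of four like white square tubs, 52 x 52 mm, 58 mm high with its grey lid home, 0.18 to 0.27 kg; its underside bears a black cross, 46 to 56 mm across, unseen until it is turned over. Origin: centre of the underside; z runs from there to the lid, x and y are square to the sides. White body up to 46 mm, then the lid. Starts upright. None if absent (three or four are there).
- tub_a_lid (a joint): Snap lid of tub_a, 52 x 52 x 12 mm, in m: 0 = sticks up 5 mm (lid top 63 mm above the tub's underside), 0.005 = fully home (lid top at 58 mm, a firm stop). It stays where it is left; pushing it down takes about 6 N anywhere on its top.
- tub_b_lid (a joint): Snap lid of tub_b, 52 x 52 x 12 mm, in m: 0 = sticks up 5 mm (lid top 63 mm above the tub's underside), 0.005 = fully home (lid top at 58 mm, a firm stop). It stays where it is left; pushing it down takes about 6 N anywhere on its top.
- tub_c_lid (a joint): Snap lid of tub_c, 52 x 52 x 12 mm, in m: 0 = sticks up 5 mm (lid top 63 mm above the tub's underside), 0.005 = fully home (lid top at 58 mm, a firm stop). It stays where it is left; pushing it down takes about 6 N anywhere on its top.
- tub_d_lid (a joint): Snap lid of tub_d, 52 x 52 x 12 mm, in m: 0 = sticks up 5 mm (lid top 63 mm above the tub's underside), 0.005 = fully home (lid top at 58 mm, a firm stop). It stays where it is left; pushing it down takes about 6 N anywhere on its top.
- bin_in (a point): Centre of the inner floor of the clear plastic organiser bin, a rectangular open box 150 mm (its x) by 240 mm (its y) and 35 mm high outside, walls and floor 4 mm thick, with a bar pull that stands out 20 mm from the middle of its -x side. It does not move.
- tray_in (a point): Centre of the inner floor of the square steel tray, 180 x 180 mm outside, 18 mm high with a 3 mm rolled rim round its top (21 mm to the top of the rim), walls and floor 3 mm thick. It does not move.
- strainer: Steel sink basket strainer standing among the tubs, 72 mm across its rim, 48 mm high to the top of its stud (rim at 37 mm). Origin under its centre. Leave alone.
- brush: Wooden dish brush lying on the table at the back right, 215 mm long along its x (from -95 to +120 mm), 36 mm wide at the head (+x), 26 mm high. Origin on the table below it. Leave alone.
- plug: Black rubber-rimmed steel sink plug lying flat behind the tubs, 46 mm across, 22 mm high with its knob. Origin under its centre. Leave alone. All that is not listed (bottles, drawers, tin, jug, caddy) is fixed, up to 0.22 m high, and stands beyond x = 0.82 m (0.75 m where y is over 0.2) or 0.55 m to a side.
- polish: Small amber bottle, 48 mm across, 120 mm high, at the right side. Origin under its centre. Leave alone.
- cartridge: White water-filter cartridge lying at the left side, 68 mm across, 200 mm long along its x. Origin on the table below its middle. Leave alone.
- scrubber: Grey palm scrubber with a knob, 76 mm across, 70 mm high, between the tubs and the robot. Origin under its centre. Leave alone.
Things that resemble listed ones, but are neither listed nor needed, are in the scene too. What is shaped like the tub_c but turquoise is not meant.

How it is judged (in metres and radians):
At the end, for the whole second after the job is handed in: Every tub present is at rest, upside down (within about 11 degrees) and flat on the floor of its place, its centre inside the walls: ring tubs in the clear bin, cross tubs in the steel tray; every lid is home to about 1 mm (angle between each of tub_a, tub_b, tub_c, tub_d's own z axis and vertical above 2.95 rad and x of tub_a in the frame of bin_in between -0.071 and 0.071 m and y of tub_a in the frame of bin_in between -0.116 and 0.116 m and z of tub_a in the frame of bin_in between 0.052 and 0.064 m and value of joint each of tub_a_lid, tub_b_lid, tub_c_lid, tub_d_lid above 0.0038 m and linear speed of each of tub_a, tub_b, tub_c, tub_d below 0.02 m/s and x of tub_b in the frame of bin_in between -0.071 and 0.071 m and y of tub_b in the frame of bin_in between -0.116 and 0.116 m and z of tub_b in the frame of bin_in between 0.052 and 0.064 m and x of tub_c in the frame of tray_in between -0.087 and 0.087 m and y of tub_c in the frame of tray_in between -0.087 and 0.087 m and z of tub_c in the frame of tray_in between 0.052 and 0.064 m and x of tub_d in the frame of tray_in between -0.087 and 0.087 m and y of tub_d in the frame of tray_in between -0.087 and 0.087 m and z of tub_d in the frame of tray_in between 0.052 and 0.064 m); the robot touches nothing.
It fails at once if a tub is tipped over with its lid not fully home ((angle between tub_a's own z axis and vertical above 0.9 rad and value of joint tub_a_lid below 0.0038 m) or (angle between tub_b's own z axis and vertical above 0.9 rad and value of joint tub_b_lid below 0.0038 m) or (angle between tub_c's own z axis and vertical above 0.9 rad and value of joint tub_c_lid below 0.0038 m) or (angle between tub_d's own z axis and vertical above 0.9 rad and value of joint tub_d_lid below 0.0038 m)).
It fails at once if one of the other things is pushed more than 5 cm from its place (distance of any of strainer, brush, plug, polish, cartridge, scrubber from where it was at the start of the episode above 0.05 m).
It fails at once if the small amber bottle is knocked over (angle between polish's own z axis and vertical above 0.6 rad).
Of tub_a, tub_b, tub_c, tub_d only 3 to 4 are there at a start; the rules pass over those that are not, and their reading is None.
At some moment in a run one of tub_a, tub_b, tub_c, tub_d may be knocked a few centimetres aside while the robot is not near it.
Once in a run the grip may slacken for a moment while it holds something.
It also fails if it takes over 210 s, if anything falls off the work surface, if the arm or the gripper's body presses on something with over 40 N, if the wrist force passes 120 N, or if a joint passes its speed limit or range.

### The arm

A 6-joint arm with a two-finger parallel gripper is mounted at the origin on the work surface. World frame = base frame: x ahead of the robot, y to its left, z up, the work surface at z = 0. Lengths are in mm, angles in degrees, forces in N, time in s.
With the tool pointing down it reaches from about 350 to 850 mm from the base axis. Payload 8.1 kg.
Tool frame: the origin (TCP) lies at the very end of the fingers, on their centre line; the grasp point (between the pads) lies 19 mm behind it; z points along the fingers, y is the line along which they close (so a half turn about z gives the same grasp; the last joint's range is limited). The gripper opens to 85 mm and grips with 20 to 120 N. Pads are 22 mm wide; open, the fingers measure 114 mm over their backs; the gripper's body (76 mm by 85 mm) begins 54 mm behind the grasp point. The pads swing forward as they close: fully open they stand 13 mm farther back than shut.
Start: joints at [-73.992, 7.471, 85.268, -0, 87.261, -4.893], TCP at [214.078, -560.514, 231.292] pointing down, gripper open.
Joint ranges: [-169.43, 169.43], [-51.17, 129.36], [1.28, 143.12], [-76.62, 256.62], [0, 156.53], [-152.29, 152.29]. Speed limits (degrees/s): [136.94, 136.94, 159.86, 180, 180, 180].

### API

Orientations are given as [roll, pitch, yaw] about the fixed x, y, z axes, in that order (R = Rz(yaw) Ry(pitch) Rx(roll)).
In Python, from bench import sense, eyes, job, models gives the robot as it stands. The module is installed in compiled form; this text tells all that it offers.
- The arm moves only by the tool apply_moves, never from a script. Its argument "rows" is a list of rows, each a list of 6 numbers: the shift along the tool's x, y, z in mm, then the turn, a rotation vector about the tool's x, y, z in rad. In form: [[dx, dy, dz, rx, ry, rz], ...]. A call has exactly 5 rows; each row shifts and turns the commanded pose from where the row before left it, along the tool's axes as they then stand; what a row does not reach is not made up. A row lasts 1/8 s, in which the tool goes at most 62.5 mm and 10.7 degrees, less where a joint would pass 70% of its speed; a pose out of reach is approached as far as the arm can. A call is refused whole if a number of a shift passes 62.5 or a number of a turn 0.188, either way. A call with a gripper value outside its range is refused whole. "fingers" is the finger opening in mm, from 0 to 85.4, set as the call begins (left out, the last holds). The fingers move at their own pace and stop on an object; "grip_force" is the grip in N (left out, the last holds). Time passes only in rows, so rows that do not move let the fingers close, or fill a call up. It gives the time, the measured TCP pose, the force, the opening and the grip force at its end, in the units of the state.
- sense(): the state, without advancing time (a new reading comes with each control period).
- eyes.snapshot(name): name is "scene" or "top" or "wrist"; returns (picture, depth): 400x640x3 uint8, red, green, blue; 400x640 float32, mm along the optical axis (not along the pixel's ray), 0 where there is no reading.
- eyes.get_calibration(name): a dict with "intrinsics" (3x3 intrinsics, pixels), "R" (3x3) and "t" (3): a world point X has camera coordinates R X + t; the wrist camera has in their place "mount" (4x4, takes a point from camera to tool coordinates, whose origin is the TCP and whose axes are the flange's). Camera axes: x right, y down, z forward; pixel columns grow to the right and rows downward; lengths in mm; the calibration is good to about 2 mm. The wrist camera is an equidistant fisheye: a pixel r from the principal point sees the ray r / f radians off the axis. A picture is of the moment at which its call begins: read the wrist's pose just before it. get_calibration takes no time and is no camera call.
- job.hand_in(): hands the job in; it is judged then, once.
Trained networks look in the newest picture that a camera, given by its name, has taken for a name from the list of things; names that differ only in an ending like _2 or _b are one class to them, and where a whole thing is asked for, a point or a joint stands for the part that bears it (a point fixed in the world has none). Each returns a list of dicts, best first, with "confidence" (0 to 1); they miss things now and then, are a little off and sometimes report something else, mostly with a low value. They report only what shows in the picture. A call takes as long as a camera call. They do not tell look-alikes from the thing itself.
- models.boxes_of(name, camera): "xyz" ([x, y, z] in mm, in world coordinates, good to about 4 mm: the middle of the surface that is visible of it).
- models.cut_out(name, camera): "pixels" (400x640 bool, what is visible of it).
- models.place_of(name, camera): "xyz" ([x, y, z] in mm, in world coordinates, good to about 4 mm: a listed point, or the origin of a listed thing).
The state is a dict: "time": time; "joint_pos": joint angles; "qd": joint speeds; "joint_efforts": joint torques, N m; "tool_pos": TCP position; "tcp_rot": TCP orientation; "ft_force": force on the tool from outside, world axes, zero at the start; "wrist_torque": the same for the moment, N m; "finger_gap": finger opening in mm; "grip_force": force on a finger pad.
Only numpy, scipy, OpenCV 4.12 (cv2) and the standard library are available. Lean on these libraries where they do the work, as an engineer would, in place of code of your own. Each camera call takes 0.05 s, during which the arm holds its last target. There are 200 camera calls.

## Working session

There is one attempt and no reset: what is moved stays moved. The work goes in short steps, Python scripts to look and compute and a tool call to move; the robot and the scene stay as the last step left them, time stands still between calls to the robot, and variables do not carry over. Pictures are saved under pics/ and viewed, at most 14 in all, crops included, and the job is handed in when it is done.

Besides the shell and the picture viewer there is one more tool, called after "Emit:" by a JSON object that holds its "fn" and its "kwargs", one argument or row to a line. apply_moves: Moves the arm, as the interface text tells. Its arguments: {"type":"object","properties":{"rows":{"type":"array"},"fingers":{"type":"number"},"grip_force":{"type":"number"}},"required":["rows"]}

```bash
mkdir -p pics
cat > h.py <<'E'
import numpy as np, cv2
from bench import sense, eyes, job, models
from scipy.spatial.transform import Rotation as R
def save(im,n): cv2.imwrite('pics/'+n, im[:,:,::-1])
def cloud(name,d):
    c=eyes.get_calibration(name);K=np.array(c['intrinsics']);v,u=np.indices(d.shape)
    P=np.stack([(u-K[0,2])/K[0,0]*d,(v-K[1,2])/K[1,1]*d,d],-1)
    return (P-np.array(c['t']))@np.array(c['R'])
def px(name,X):
    c=eyes.get_calibration(name);p=np.array(c['intrinsics'])@(np.array(c['R'])@X+np.array(c['t']));return p[:2]/p[2]
E
python3 - <<'E'
from h import *
s=sense();print({k:np.round(v,2) for k,v in s.items()})
for n in('scene','top'):
    im,d=eyes.snapshot(n);save(im,n+'0.png');np.save(n+'d.npy',d)
    c=eyes.get_calibration(n);print(n,c)
print(eyes.get_calibration('wrist'))
for n in('tub_a','bin_in','tray_in','strainer','plug','polish','scrubber','cartridge','brush'):
    for r in models.place_of(n,'top'): print(n,np.round(r['xyz']),round(r['confidence'],2),np.round(px('top',np.array(r['xyz']))))
E
```

```text
{'time': np.float64(0.0), 'joint_pos': array([-73.99,   7.52,  85.33,   0.  ,  87.26,  -4.89]), 'qd': array([-0.02,  0.02,  0.12,  0.11, -0.01,  0.03]), 'joint_efforts': array([-0.000e+00, -5.694e+01, -5.005e+01, -0.000e+00,  2.000e-02,
        0.000e+00]), 'tool_pos': array([ 213.91, -559.97,  230.21]), 'tcp_rot': array([-1.7989e+02, -1.0000e-02,  2.0900e+01]), 'ft_force': array([-0.39, -1.39, -0.72]), 'wrist_torque': array([ 0.03,  0.03, -0.  ]), 'grip_force': np.float64(0.0), 'finger_gap': np.float64(85.25)}
scene {'intrinsics': array([[369.33097095,   0.        , 322.48646976],
       [  0.        , 369.33097095, 197.66897149],
       [  0.        ,   0.        ,   1.        ]]), 'R': array([[-0.66893716,  0.7431871 , -0.01400049],
       [ 0.45912283,  0.39829374, -0.79408333],
       [-0.58457617, -0.53761979, -0.60764764]]), 't': array([ 348.69156072, -190.56311644, 1574.19949056])}
top {'intrinsics': array([[488.28419401,   0.        , 314.3411855 ],
       [  0.        , 488.28419401, 198.03098051],
       [  0.        ,   0.        ,   1.        ]]), 'R': array([[-0.0254245
[... 638 characters left out ...]
00e+00,  0.00000000e+00,  0.00000000e+00,
         1.00000000e+00]])}
tub_a [ 472. -135.    1.] 0.77 [362. 218.]
tub_a [491. 130.   3.] 0.75 [286. 215.]
tub_a [651.  98.  -1.] 0.71 [294. 170.]
tub_a [316. 214.  -1.] 0.59 [262. 266.]
tub_a [ 622. -139.   -2.] 0.52 [361. 176.]
tub_a [ 718. -315.   -5.] 0.21 [410. 148.]
bin_in [ 506. -366.    4.] 0.56 [428. 207.]
bin_in [ 462. -558.   -1.] 0.21 [484. 218.]
bin_in [651.  99.  -2.] 0.16 [294. 170.]
tray_in [488. 351.   4.] 0.78 [223. 217.]
strainer [536.  -8.   0.] 0.82 [325. 201.]
plug [703.  10.  -1.] 0.7 [318. 155.]
scrubber [385.  -9.  -1.] 0.82 [326. 244.]
cartridge [506. 595.  -4.] 0.97 [154. 214.]
brush [ 720. -318.    0.] 0.59 [411. 147.]
```

View pics/top0.png

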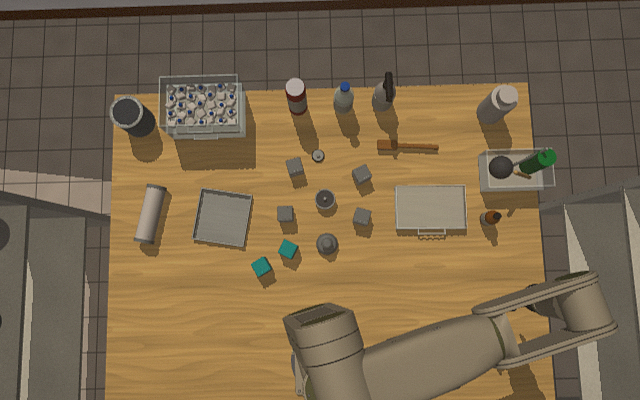

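View pics/scene0.png

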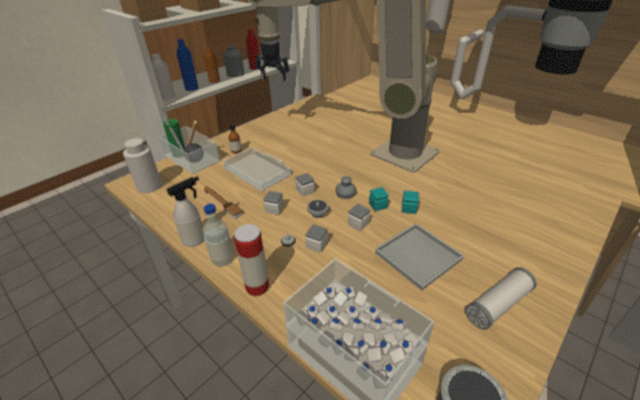

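The top view shows four grey-lidded tubs at about (362,175), (362,217), (286,214) and (294,167). The turquoise look-alikes are at (262,267) and (288,249). The bin is at (430,207), the tray at (223,218) and the amber bottle at (490,217). The scene view shows the same layout. Next I'll measure the tub yaws, the containers and the bottle.

```bash
cat >> h.py <<'E'
def tubs(im,d,name='top',zr=(50,72)):
    "lid rectangles seen from above"
    P=cloud(name,d).astype(np.float32);hsv=cv2.cvtColor(im,cv2.COLOR_RGB2HSV)
    m=((P[...,2]>zr[0])&(P[...,2]<zr[1])&(hsv[...,1]<70)&(d>0)&(P[...,0]>330)&(P[...,0]<740)&(abs(P[...,1])<480)).astype(np.uint8)
    n,l,st,_=cv2.connectedComponentsWithStats(m);out=[]
    for i in range(1,n):
        q=P[l==i]
        if len(q)<60: continue
        (c,s,a)=cv2.minAreaRect(q[:,:2]);out.append((np.round(c),np.round(s),round((a+45)%90-45,1),round(float(np.median(q[:,2])),1),len(q)))
    return out
E
python3 - <<'E'
from h import *
im,d=eyes.snapshot('top')
for o in tubs(im,d): print(*o)
P=cloud('top',d)
for nm,(r0,r1,c0,c1),z in(('bin',(175,245,385,475),(24,50)),('tray',(180,260,185,262),(12,32)),('polish',(195,235,475,510),(60,140))):
    q=P[r0:r1,c0:c1].reshape(-1,3);q=q[(q[:,2]>z[0])&(q[:,2]<z[1])].astype(np.float32);print(nm,len(q),cv2.minAreaRect(q[:,:2]) if len(q) else '',np.median(q[:,2]) if len(q) else '')
print(np.median(P[300:330,200:260,2]))
im2,d2=eyes.snapshot('scene')
for n in('polish','bin_in','tray_in'):
    for r in models.place_of(n,'scene'): print(n,np.round(r['xyz']),round(r['confidence'],2))
E
```

```text
Traceback (most recent call last):
  File "h.py", line 19, in tubs
    (c,s,a)=cv2.minAreaRect(q[:,:2]);out.append((np.round(c),np.round(s),round((a+45)%90-45,1),round(float(np.median(q[:,2])),1),len(q)))
            ~~~~~~~~~~~~~~~^^^^^^^^^
cv2.error: OpenCV(4.12.0) /io/opencv/modules/imgproc/src/convhull.cpp:143: error: (-215:Assertion failed) total >= 0 && (depth == CV_32F || depth == CV_32S) in function 'convexHull'
```

```bash
sed -i 's/cv2.minAreaRect(q\[:,:2\])/cv2.minAreaRect(q[:,:2].copy())/' h.py
python3 - <<'E'
from h import *
im,d=eyes.snapshot('top')
for o in tubs(im,d): print(*o)
P=cloud('top',d)
for nm,(r0,r1,c0,c1),z in(('bin',(175,245,385,475),(24,50)),('tray',(180,260,185,262),(12,32)),('polish',(195,235,475,510),(60,140))):
    q=P[r0:r1,c0:c1].reshape(-1,3);q=q[(q[:,2]>z[0])&(q[:,2]<z[1])].astype(np.float32);print(nm,len(q),cv2.minAreaRect(q[:,:2].copy()) if len(q) else '',np.median(q[:,2]) if len(q) else '')
print(np.median(P[300:330,200:260,2]))
im2,d2=eyes.snapshot('scene')
for n in('polish','bin_in','tray_in'):
    for r in models.place_of(n,'scene'): print(n,np.round(r['xyz']),round(r['confidence'],2))
E
```

```text
[651.  94.] [52. 50.] 15.3 63.0 216
[ 619. -136.] [52. 51.] 27.8 62.1 222
[490. 129.] [52. 51.] 1.2 62.8 232
[ 473. -130.] [50. 53.] -16.1 62.7 224
[385. -11.] [33. 37.] -1.6 67.0 91
bin 416 ((493.5631408691406, -369.3006591796875), (242.1134033203125, 169.95834350585938), 88.64506530761719) 33.08461
tray 439 ((478.9837646484375, 351.48089599609375), (260.0910949707031, 249.16514587402344), 0.8891387581825256) 20.13163
polish 184 ((456.265380859375, -559.6425170898438), (44.597198486328125, 41.72566223144531), 2.056243658065796) 86.2879
1.1752720200795028
polish [ 463. -565.    3.] 0.75
bin_in [ 505. -369.    4.] 0.77
bin_in [539.  -6.  -0.] 0.51
bin_in [703.  19.   0.] 0.39
tray_in [488. 353.   3.] 0.62
```

```bash
cat >> h.py <<'E'
def Rt(alpha,tilt=0):
    "tool y horizontal at azimuth alpha; tilt>0 points to the right (-y)"
    a,t=np.radians([alpha,tilt]);y=np.array([np.cos(a),np.sin(a),0]);w=np.array([-np.sin(a),np.cos(a),0]);z=-np.sin(t)*w-np.cos(t)*np.array([0,0,1])
    return np.column_stack([np.cross(y,z),y,z])
def plan(wps,step=45,rot=.16,p=None,Rc=None):
    "wps: (pos of TCP, R, label). prints rows in tool axes"
    s=sense();p=np.array(s['tool_pos']) if p is None else p;Rc=R.from_euler('xyz',s['tcp_rot'],degrees=True) if Rc is None else Rc
    for q,Rq,lab in wps:
        q=np.array(q,float);Rq=R.from_matrix(Rq);n=max(1,int(np.ceil(max(np.linalg.norm(q-p)/step,(Rc.inv()*Rq).magnitude()/rot))))
        n=5*int(np.ceil(n/5));rows=[]
        for k in range(n):
            f=1/(n-k);d=np.round(Rc.inv().apply((q-p)*f),1);r=np.round((Rc.inv()*Rq).as_rotvec()*f,3)
            d,r=d+0,r+0;rows.append([float(x) for x in (*d,*r)]);p=p+Rc.apply(d);Rc=Rc*R.from_rotvec(r)
        print('##',lab,np.round(q,1),n)
        for k in range(0,n,5): print(str(rows[k:k+5]).replace(' ','').replace('.0,',',').replace('.0]',']'))
    return p,Rc
def st():
    s=sense();print(round(s['time'],1),'tcp',np.round(s['tool_pos'],1),'rpy',np.round(s['tcp_rot'],1),'q',np.round(s['joint_pos']),'F',np.round(s['ft_force'],1),'gap',round(s['finger_gap'],1),round(s['grip_force'],1))
E
python3 - <<'E'
from h import *
plan([((473,-130,120),Rt(-16),'over T4'),((473,-130,68),Rt(-16),'near'),((473,-130,54),Rt(-16),'press'),((473,-130,85),Rt(-16),'up')])
E
```

```text
## over T4 [ 473. -130.  120.] 15
[[26.4,-20.7,7.4,0,0,-0.062],[27.6,-19,7.4,0,0,-0.062],[28.7,-17.2,7.4,0,0,-0.062],[29.7,-15.4,7.4,0,0,-0.062],[30.6,-13.6,7.4,0,0,-0.062]]
[[31.4,-11.6,7.4,0,0,-0.062],[32.1,-9.7,7.4,0,0,-0.062],[32.6,-7.6,7.4,0,0,-0.062],[33,-5.6,7.4,0,0,-0.062],[33.3,-3.6,7.5,0,0,-0.061]]
[[33.5,-1.5,7.4,0,0,-0.062],[33.5,0.6,7.5,0,0,-0.061],[33.4,2.6,7.4,0,0,-0.062],[33.1,4.6,7.5,0,0,-0.061],[32.9,6.7,7.4,0,0,-0.062]]
## near [ 473. -130.   68.] 5
[[0,0,10.4,0,0,0],[0,0,10.4,0,0,0],[0,0,10.4,0,0,0],[0,0,10.4,0,0,0],[0,0,10.4,0,0,0]]
## press [ 473. -130.   54.] 5
[[0,0,2.8,0,0,0],[0,0,2.8,0,0,0],[0,0,2.8,0,0,0],[0,0,2.8,0,0,0],[-0.1,0,2.8,0,0,0]]
## up [ 473. -130.   85.] 5
[[0,0,-6.2,0,0,0],[0,0,-6.2,0,0,0],[0,0,-6.2,0,0,0],[0,0,-6.2,0,0,0],[0.1,0,-6.2,0,0,0]]
```

Emit:
{"fn": "apply_moves", "kwargs": {
  "rows": [
    [26.4,-20.7,7.4,0,0,-0.062],
    [27.6,-19,7.4,0,0,-0.062],
    [28.7,-17.2,7.4,0,0,-0.062],
    [29.7,-15.4,7.4,0,0,-0.062],
    [30.6,-13.6,7.4,0,0,-0.062]
  ],
  "fingers": 0,
  "grip_force": 40
}}

```text
time: 1.48
tool_pos: [300.8, -416.1, 194.2]
tcp_rot: [180.0, 0.0, 38.8]
ft_force: [0.3, 0.2, -0.3]
finger_gap: 0.2
grip_force: 0.0
```

Emit:
{"fn": "apply_moves", "kwargs": {
  "rows": [
    [31.4,-11.6,7.4,0,0,-0.062],
    [32.1,-9.7,7.4,0,0,-0.062],
    [32.6,-7.6,7.4,0,0,-0.062],
    [33,-5.6,7.4,0,0,-0.062],
    [33.3,-3.6,7.5,0,0,-0.061]
  ]
}}

```text
time: 2.1
tool_pos: [387.2, -272.6, 157.2]
tcp_rot: [180.0, 0.0, 56.5]
ft_force: [-0.3, 0.6, 0.1]
finger_gap: 0.0
grip_force: 0.0
```

Emit:
{"fn": "apply_moves", "kwargs": {
  "rows": [
    [33.5,-1.5,7.4,0,0,-0.062],
    [33.5,0.6,7.5,0,0,-0.061],
    [33.4,2.6,7.4,0,0,-0.062],
    [33.1,4.6,7.5,0,0,-0.061],
    [32.9,6.7,7.4,0,0,-0.062]
  ]
}}

```text
time: 2.72
tool_pos: [473.6, -129.0, 120.0]
tcp_rot: [180.0, 0.0, 74.1]
ft_force: [-0.0, -0.3, 0.1]
finger_gap: -0.2
grip_force: 0.0
```

```bash
python3 -c "
from h import *
st()"
```

```text
2.7 tcp [ 473.6 -129.   120. ] rpy [180.    0.   74.1] q [-21.  -5. 110.  -0.  75.  -5.] F [-0.  -0.3  0.1] gap -0.2 0.0
```

Emit:
{"fn": "apply_moves", "kwargs": {
  "rows": [
    [0,0,10.4,0,0,0],
    [0,0,10.4,0,0,0],
    [0,0,10.4,0,0,0],
    [0,0,10.4,0,0,0],
    [0,0,10.4,0,0,0]
  ]
}}

```text
time: 3.35
tool_pos: [472.8, -130.4, 67.3]
tcp_rot: [-180.0, 0.0, 74.0]
ft_force: [0.4, -0.5, 0.6]
finger_gap: -0.2
grip_force: 0.0
```

Emit:
{"fn": "apply_moves", "kwargs": {
  "rows": [
    [0,0,3,0,0,0],
    [0,0,3,0,0,0],
    [0,0,2,0,0,0],
    [0,0,2,0,0,0],
    [0,0,2,0,0,0]
  ]
}}

```text
time: 3.98
tool_pos: [473.7, -130.2, 57.9]
tcp_rot: [179.9, 0.0, 74.0]
ft_force: [-12.2, 3.2, 27.9]
finger_gap: 0.0
grip_force: 14.0
```

Run:
```python
from h import *
a=[((473,-130,90),Rt(-16),'up')]
for n,x,y,al in(('T2',619,-136,-10),('T1',651,94,8),('T3',490,129,10)):
    a+=[((x,y,90),Rt(al),n),((x,y,67),Rt(al),'near'),((x,y,56),Rt(al),'press'),((x,y,90),Rt(al),'up')]
s=sense();plan(a)
```

```text
## up [ 473. -130.   90.] 5
[[0,-0.1,-6.4,0,0,0],[0,-0.1,-6.4,0,0,0],[0,-0.2,-6.4,0,0,0],[0,-0.1,-6.4,0,0,0],[0,-0.2,-6.5,0.001,0,0]]
## T2 [ 619. -136.   90.] 5
[[6.9,28.4,0,0,0,-0.021],[6.3,28.5,0,0,0,-0.021],[5.7,28.7,0,0,0,-0.021],[5.1,28.8,0,0,0,-0.021],[4.4,28.9,0,0,0,-0.02]]
## near [ 619. -136.   67.] 5
[[0,0,4.6,0,0,0],[0,0,4.6,0,0,0],[0,0,4.6,0,0,0],[0,0,4.6,0,0,0],[0.1,0,4.6,0,0,0]]
## press [ 619. -136.   56.] 5
[[0,0,2.2,0,0,0],[0,0,2.2,0,0,0],[0,0,2.2,0,0,0],[0,0,2.2,0,0,0],[0,0,2.2,0,0,0]]
## up [ 619. -136.   90.] 5
[[0,0,-6.8,0,0,0],[0,0,-6.8,0,0,0],[0,0,-6.8,0,0,0],[0,0,-6.8,0,0,0],[-0.1,0,-6.8,0,0,0]]
## T1 [651.  94.  90.] 10
[[23.2,-0.8,0,0,0,-0.031],[23.2,-0.1,0,0,0,-0.031],[23.2,0.6,0,0,0,-0.032],[23.2,1.3,0,0,0,-0.031],[23.1,2,0,0,0,-0.032]]
[[23.1,2.8,0,0,0,-0.031],[23,3.5,0,0,0,-0.032],[22.8,4.2,0,0,0,-0.031],[22.7,5,0,0,0,-0.032],[22.6,5.7,-0.1,0,0,-0.031]]
## near [651.  94.  67.] 5
[[0,0,4.6,0,0,0],[0,0,4.6,0,0,0],[0,0,4.6,0,0,0],[0,0,4.6,0,0,0],[0,0,4.6,0,0,0]]
## press [651.  94.  56.] 5
[[0,0,2.2,0,0,0],[0,0,2.2,0,0,0],[0,0,2.2,0,0,0],[0,0,2.2,0,0,0],[0,0,2.2,0,0,0]]
## up [651.  94.  90.] 5
[[0,0,-6.8,0,0,0],[0,0,-6.8,0,0,0],[0,0,-6.8,0,0,0],[0,0,-6.8,0,0,0],[0,0,-6.8,0,0,0]]
## T3 [490. 129.  90.] 5
[[11.4,-30.9,0,0,0,-0.007],[11.6,-30.9,0,0,0,-0.007],[11.8,-30.8,0,0,0,-0.007],[12.1,-30.7,0,0,0,-0.007],[12.2,-30.5,0,0,0,-0.007]]
## near [490. 129.  67.] 5
[[0,0,4.6,0,0,0],[0,0,4.6,0,0,0],[0,0,4.6,0,0,0],[0,0,4.6,0,0,0],[0,0,4.6,0,0,0]]
## press [490. 129.  56.] 5
[[0,0,2.2,0,0,0],[0,0,2.2,0,0,0],[0,0,2.2,0,0,0],[0,0,2.2,0,0,0],[0,0,2.2,0,0,0]]
## up [490. 129.  90.] 5
[[0,0,-6.8,0,0,0],[0,0,-6.8,0,0,0],[0,0,-6.8,0,0,0],[0,0,-6.8,0,0,0],[0,0,-6.8,0,0,0]]
```

Emit:
{"fn": "apply_moves", "kwargs": {
  "rows": [
    [0,0,-7,0,0,0],
    [0,0,-7,0,0,0],
    [0,0,-7,0,0,0],
    [0,0,-7,0,0,0],
    [0,0,-7,0,0,0]
  ]
}}

```text
time: 4.6
tool_pos: [473.1, -130.0, 91.5]
tcp_rot: [180.0, 0.0, 74.0]
ft_force: [-0.0, -0.5, -0.2]
finger_gap: -0.1
grip_force: 0.0
```

Emit:
{"fn": "apply_moves", "kwargs": {
  "rows": [
    [6.9,28.4,0,0,0,-0.021],
    [6.3,28.5,0,0,0,-0.021],
    [5.7,28.7,0,0,0,-0.021],
    [5.1,28.8,0,0,0,-0.021],
    [4.4,28.9,0,0,0,-0.02]
  ]
}}

```text
time: 5.22
tool_pos: [620.0, -136.0, 91.1]
tcp_rot: [-180.0, -0.0, 80.0]
ft_force: [0.3, -1.1, -0.1]
finger_gap: 0.1
grip_force: 0.0
```

Emit:
{"fn": "apply_moves", "kwargs": {
  "rows": [
    [0,0,4.6,0,0,0],
    [0,0,4.6,0,0,0],
    [0,0,4.6,0,0,0],
    [0,0,4.6,0,0,0],
    [0,0,4.6,0,0,0]
  ]
}}

```text
time: 5.85
tool_pos: [618.8, -136.0, 67.8]
tcp_rot: [180.0, 0.0, 80.0]
ft_force: [-1.6, 0.6, 0.6]
finger_gap: -0.3
grip_force: 0.0
```

Emit:
{"fn": "apply_moves", "kwargs": {
  "rows": [
    [0,0,2.3,0,0,0],
    [0,0,2.3,0,0,0],
    [0,0,2.3,0,0,0],
    [0,0,2.3,0,0,0],
    [0,0,2.3,0,0,0]
  ]
}}

```text
time: 6.48
tool_pos: [619.5, -136.1, 57.9]
tcp_rot: [180.0, 0.0, 80.0]
ft_force: [-10.3, 3.3, 20.9]
finger_gap: -0.0
grip_force: 10.7
```

Emit:
{"fn": "apply_moves", "kwargs": {
  "rows": [
    [0,0,-7,0,0,0],
    [0,0,-7,0,0,0],
    [0,0,-7,0,0,0],
    [0,0,-7,0,0,0],
    [0,0,-7,0,0,0]
  ]
}}

```text
time: 7.1
tool_pos: [619.1, -136.0, 92.0]
tcp_rot: [180.0, -0.0, 80.0]
ft_force: [0.3, 0.1, -0.0]
finger_gap: 0.1
grip_force: 0.0
```

Emit:
{"fn": "apply_moves", "kwargs": {
  "rows": [
    [23.2,-0.8,0,0,0,-0.031],
    [23.2,-0.1,0,0,0,-0.031],
    [23.2,0.6,0,0,0,-0.032],
    [23.2,1.3,0,0,0,-0.031],
    [23.1,2,0,0,0,-0.032]
  ]
}}

```text
time: 7.72
tool_pos: [635.2, -19.0, 91.3]
tcp_rot: [-180.0, -0.0, 89.1]
ft_force: [0.6, -0.7, 0.0]
finger_gap: 0.1
grip_force: 0.0
```

Emit:
{"fn": "apply_moves", "kwargs": {
  "rows": [
    [23.1,2.8,0,0,0,-0.031],
    [23,3.5,0,0,0,-0.032],
    [22.8,4.2,0,0,0,-0.031],
    [22.7,5,0,0,0,-0.032],
    [22.6,5.7,0,0,0,-0.031]
  ]
}}

```text
time: 8.35
tool_pos: [651.4, 95.6, 91.5]
tcp_rot: [180.0, -0.0, 98.1]
ft_force: [-0.6, -0.5, -0.3]
finger_gap: 0.0
grip_force: 0.0
```

Emit:
{"fn": "apply_moves", "kwargs": {
  "rows": [
    [0,0,4.6,0,0,0],
    [0,0,4.6,0,0,0],
    [0,0,4.6,0,0,0],
    [0,0,4.6,0,0,0],
    [0,0,4.6,0,0,0]
  ]
}}

```text
time: 8.98
tool_pos: [651.1, 93.6, 68.1]
tcp_rot: [-180.0, 0.0, 97.9]
ft_force: [1.2, 0.5, 0.3]
finger_gap: -0.0
grip_force: 0.0
```

Emit:
{"fn": "apply_moves", "kwargs": {
  "rows": [
    [0,0,2.3,0,0,0],
    [0,0,2.3,0,0,0],
    [0,0,2.3,0,0,0],
    [0,0,2.3,0,0,0],
    [0,0,2.3,0,0,0]
  ]
}}

```text
time: 9.6
tool_pos: [651.4, 94.1, 57.9]
tcp_rot: [180.0, 0.0, 98.0]
ft_force: [-5.5, 0.2, 22.0]
finger_gap: 0.0
grip_force: 11.8
```

Emit:
{"fn": "apply_moves", "kwargs": {
  "rows": [
    [0,0,-7,0,0,0],
    [0,0,-7,0,0,0],
    [0,0,-7,0,0,0],
    [0,0,-7,0,0,0],
    [0,0,-7,0,0,0]
  ]
}}

```text
time: 10.22
tool_pos: [651.2, 94.1, 92.6]
tcp_rot: [180.0, 0.0, 98.0]
ft_force: [0.1, 0.1, 1.4]
finger_gap: -0.0
grip_force: 0.0
```

Emit:
{"fn": "apply_moves", "kwargs": {
  "rows": [
    [11.4,-30.9,0,0,0,-0.007],
    [11.6,-30.9,0,0,0,-0.007],
    [11.8,-30.8,0,0,0,-0.007],
    [12.1,-30.7,0,0,0,-0.007],
    [12.2,-30.5,0,0,0,-0.007]
  ]
}}

```text
time: 10.85
tool_pos: [489.2, 129.3, 92.3]
tcp_rot: [180.0, -0.0, 100.0]
ft_force: [0.1, -0.7, 0.1]
finger_gap: 0.0
grip_force: 0.0
```

Emit:
{"fn": "apply_moves", "kwargs": {
  "rows": [
    [0,0,4.6,0,0,0],
    [0,0,4.6,0,0,0],
    [0,0,4.6,0,0,0],
    [0,0,4.6,0,0,0],
    [0,0,4.6,0,0,0]
  ]
}}

```text
time: 11.48
tool_pos: [490.4, 128.9, 68.5]
tcp_rot: [-180.0, -0.0, 99.9]
ft_force: [0.0, -0.2, 1.2]
finger_gap: -0.1
grip_force: 0.0
```

Emit:
{"fn": "apply_moves", "kwargs": {
  "rows": [
    [0,0,2.3,0,0,0],
    [0,0,2.3,0,0,0],
    [0,0,2.3,0,0,0],
    [0,0,2.3,0,0,0],
    [0,0,2.3,0,0,0]
  ]
}}

```text
time: 12.1
tool_pos: [490.3, 129.1, 58.0]
tcp_rot: [180.0, -0.0, 100.0]
ft_force: [-2.2, -0.8, 6.2]
finger_gap: 0.0
grip_force: 3.2
```

Emit:
{"fn": "apply_moves", "kwargs": {
  "rows": [
    [0,0,-12,0,0,0],
    [0,0,-12,0,0,0],
    [0,0,-12,0,0,0],
    [0,0,-12,0,0,0],
    [0,0,-12,0,0,0]
  ],
  "fingers": 85
}}

```text
time: 12.72
tool_pos: [490.3, 129.1, 118.5]
tcp_rot: [180.0, 0.0, 100.0]
ft_force: [0.8, -1.1, -0.1]
finger_gap: 85.0
grip_force: 0.0
```

```bash
cat >> h.py <<'E'
def tcp(gp,al,t,back=0,g=19): return np.array(gp,float)+(g-back)*Rt(al,t)[:,2]
def pick(x,y,al,h=31,up=130,via=None):
    w=[(tcp((x,y,h),al,45,90),Rt(al,45),'pre'),(tcp((x,y,h),al,45),Rt(al,45),'at'),(tcp((x,y,up),al,45),Rt(al,45),'lift')]
    w+=[(tcp((x,y,up),al,t),Rt(al,t),'swing%d'%t) for t in (0,-45)]
    w+=[(tcp((x,y,40),al,-45),Rt(al,-45),'low')];return w
E
python3 - <<'E'
from h import *
plan(pick(490,129,1.2))
E
```

```text
## pre [488.9 179.2  81.2] 5
[[9.9,1.5,7.5,0.012,-0.157,0.029],[11,1.2,5.8,0.012,-0.157,0.029],[11.8,1,4,0.012,-0.157,0.029],[12.3,0.6,2.1,0.012,-0.156,0.029],[12.5,0.4,0.1,0.013,-0.157,0.029]]
## at [490.3 115.6  17.6] 5
[[0,0,18,0,0,0],[0,0,18,0,0,0],[0,0,18,0,0,0],[0,0,18,0,0,0],[0,0,18,-0.001,0,0]]
## lift [490.3 115.6 116.6] 5
[[-14,0,-14,0,0,0],[-14,0,-14,0,0,0],[-14,0,-14,0,0,0],[-14,0,-14,0,0,0],[-14,0,-14,0,0,0]]
## swing0 [490. 129. 111.] 5
[[2.7,0,-1.1,0,0.157,0],[2.8,0,-0.7,0,0.157,0],[2.9,0,-0.2,0,0.157,0],[2.9,0,0.2,0,0.157,0],[2.8,0,0.7,0.001,0.157,0]]
## swing-45 [489.7 142.4 116.6] 5
[[2.7,0,-1.1,0,0.157,0],[2.8,0,-0.7,0,0.157,0],[2.9,0,-0.2,0,0.157,0],[2.9,0,0.2,0,0.157,0],[2.9,0,0.7,0,0.158,0]]
## low [489.7 142.4  26.6] 5
[[-12.7,0,12.7,0,0,0],[-12.7,0,12.7,0,0,0],[-12.8,0,12.7,0,0,0],[-12.7,0,12.8,0,0,0],[-12.8,0.1,12.7,0,0,0]]
```

Emit:
{"fn": "apply_moves", "kwargs": {
  "rows": [
    [9.9,1.5,7.5,0.012,-0.157,0.029],
    [11,1.2,5.8,0.012,-0.157,0.029],
    [11.8,1,4,0.012,-0.157,0.029],
    [12.3,0.6,2.1,0.012,-0.156,0.029],
    [12.5,0.4,0.1,0.013,-0.157,0.029]
  ],
  "fingers": 85,
  "grip_force": 60
}}

```text
time: 13.35
tool_pos: [489.4, 180.5, 81.3]
tcp_rot: [179.8, 45.2, 91.0]
ft_force: [0.3, -1.5, 0.3]
finger_gap: 84.9
grip_force: 0.0
```

```bash
python3 -c "
from h import *
st()
im,d=eyes.snapshot('scene');save(cv2.resize(im[120:300,200:460],None,fx=3,fy=3),'pre.png')"
```

```text
13.3 tcp [489.4 180.5  81.3] rpy [179.8  45.2  91. ] q [ 38.  30.  87. -35.  94.  44.] F [ 0.3 -1.5  0.3] gap 84.9 0.0
```

View pics/pre.png

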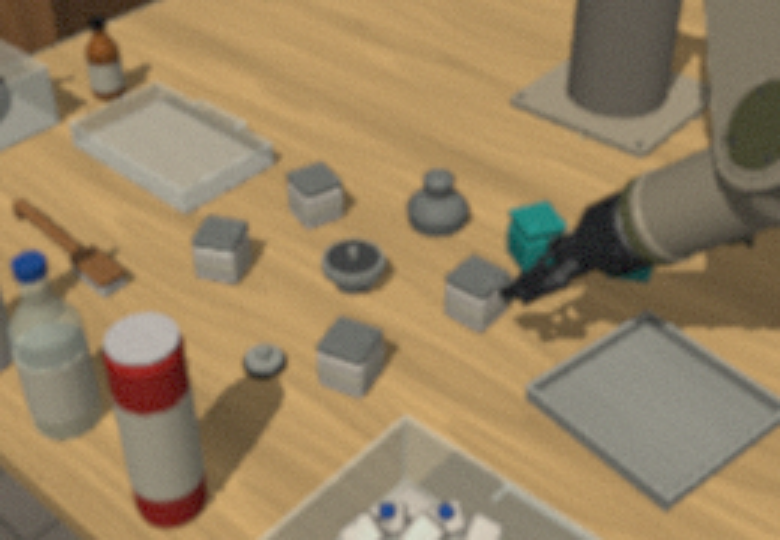

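The gripper is tilted behind tub T3 (about (475,290) in the crop), and nothing else is in its way. Going ahead with the pick.

Emit:
{"fn": "apply_moves", "kwargs": {
  "rows": [
    [0,0,18,0,0,0],
    [0,0,18,0,0,0],
    [0,0,18,0,0,0],
    [0,0,18,0,0,0],
    [0,0,18,0,0,0]
  ]
}}

```text
time: 14.02
tool_pos: [490.5, 114.3, 16.5]
tcp_rot: [180.0, 45.0, 91.1]
ft_force: [0.3, 1.1, 0.1]
finger_gap: 85.2
grip_force: 0.0
```

Emit:
{"fn": "apply_moves", "kwargs": {
  "rows": [
    [0,0,0,0,0,0],
    [0,0,0,0,0,0],
    [0,0,0,0,0,0],
    [0,0,0,0,0,0],
    [0,0,0,0,0,0]
  ],
  "fingers": 40
}}

```text
time: 14.65
tool_pos: [490.7, 116.2, 17.0]
tcp_rot: [180.0, 45.0, 91.2]
ft_force: [0.5, 2.2, 2.9]
finger_gap: 51.5
grip_force: 63.2
```

Emit:
{"fn": "apply_moves", "kwargs": {
  "rows": [
    [-14,0,-14,0,0,0],
    [-14,0,-14,0,0,0],
    [-14,0,-14,0,0,0],
    [-14,0,-14,0,0,0],
    [-14,0,-14,0,0,0]
  ]
}}

```text
time: 15.28
tool_pos: [490.3, 115.6, 117.2]
tcp_rot: [-180.0, 45.0, 91.2]
ft_force: [0.5, 0.3, -1.4]
finger_gap: 51.9
grip_force: 44.3
```

```bash
python3 -c "
from h import *
st()"
```

```text
15.3 tcp [490.3 115.6 117.2] rpy [-180.    45.    91.2] q [ 33.  21.  94. -37.  92.  39.] F [ 0.5  0.3 -1.4] gap 51.9 44.3
```

Emit:
{"fn": "apply_moves", "kwargs": {
  "rows": [
    [2.7,0,-1.1,0,0.157,0],
    [2.8,0,-0.7,0,0.157,0],
    [2.9,0,-0.2,0,0.157,0],
    [2.9,0,0.2,0,0.157,0],
    [2.8,0,0.7,0,0.157,0]
  ]
}}

```text
time: 15.9
tool_pos: [490.4, 129.1, 111.7]
tcp_rot: [179.9, -0.2, 91.2]
ft_force: [-0.8, -0.3, -3.1]
finger_gap: 51.4
grip_force: 66.0
```

Emit:
{"fn": "apply_moves", "kwargs": {
  "rows": [
    [2.7,0,-1.1,0,0.157,0],
    [2.8,0,-0.7,0,0.157,0],
    [2.9,0,-0.2,0,0.157,0],
    [2.9,0,0.2,0,0.157,0],
    [2.9,0,0.7,0,0.158,0]
  ]
}}

```text
time: 16.52
tool_pos: [490.2, 141.6, 117.1]
tcp_rot: [179.7, -45.2, 91.4]
ft_force: [-0.1, 0.4, -3.3]
finger_gap: 51.4
grip_force: 66.0
```

```bash
python3 -c "
from h import *
st()
im,d=eyes.snapshot('scene');save(cv2.resize(im[150:260,300:420],None,fx=5,fy=5),'sw.png')"
```

```text
16.5 tcp [490.2 141.6 117.1] rpy [179.7 -45.2  91.4] q [-19.   7. 111.  42.  84. -33.] F [-0.1  0.4 -3.3] gap 51.4 66.0
```

View pics/sw.png

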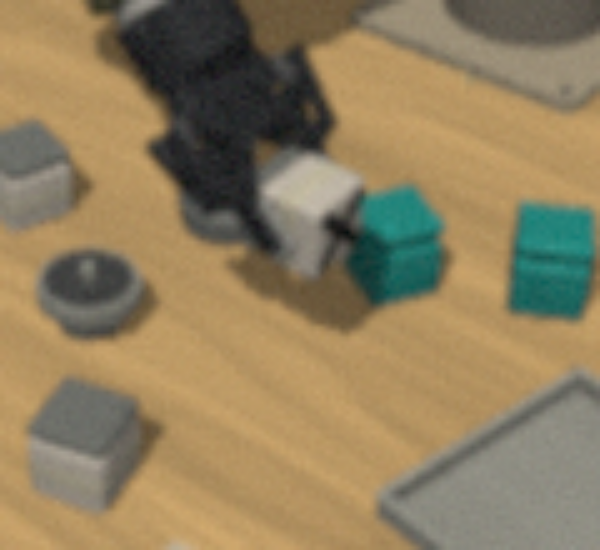

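Emit:
{"fn": "apply_moves", "kwargs": {
  "rows": [
    [-14,0,14,0,0,0],
    [-14,0,14,0,0,0],
    [-14,0,14,0,0,0],
    [-14,0,14,0,0,0],
    [-12,0,12,0,0,0]
  ]
}}

```text
time: 17.2
tool_pos: [489.0, 143.3, 18.1]
tcp_rot: [-179.9, -44.9, 91.3]
ft_force: [-0.5, 0.3, -2.4]
finger_gap: 51.6
grip_force: 66.1
```

Emit:
{"fn": "apply_moves", "kwargs": {
  "rows": [
    [-1,0,1,0,0,0],
    [-1,0,1,0,0,0],
    [-1,0,1,0,0,0],
    [-0.8,0,0.8,0,0,0],
    [0,0,0,0,0,0]
  ]
}}

```text
time: 17.82
tool_pos: [489.7, 142.3, 14.2]
tcp_rot: [-180.0, -45.0, 91.2]
ft_force: [-0.7, 0.1, -2.4]
finger_gap: 51.7
grip_force: 66.0
```

Emit:
{"fn": "apply_moves", "kwargs": {
  "rows": [
    [-0.7,0,0.7,0,0,0],
    [-0.7,0,0.7,0,0,0],
    [0,0,0,0,0,0],
    [0,0,0,0,0,0],
    [0,0,0,0,0,0]
  ]
}}

```text
time: 18.45
tool_pos: [489.7, 142.4, 12.3]
tcp_rot: [-180.0, -45.0, 91.2]
ft_force: [-2.8, -2.1, 4.3]
finger_gap: 51.7
grip_force: 66.5
```

Run:
```python
from h import *
st()
P=(489.7,128.7)
p,r=plan([(tcp((489.7,128.7,26),1.2,-45,90),Rt(1.2,-45),'retract')])
plan([(tcp((489.7,128.7,170),1.2,0),Rt(1.2,0),'over'),(tcp((489.7,128.7,27),1.2,45,100),Rt(1.2,45),'pre'),(tcp((489.7,128.7,27),1.2,45),Rt(1.2,45),'at')],p=p,Rc=r)
```

```text
18.4 tcp [489.7 142.4  12.3] rpy [-180.   -45.    91.2] q [-19.  18. 111.  43.  75. -41.] F [-2.8 -2.1  4.3] gap 51.7 66.5
## retract [490.8  78.5  76.2] 5
[[0,-0.1,-18.1,0,0,0],[0,0,-18.1,0,0,0],[0,-0.1,-18.1,0,0,0],[0,0,-18,0,0,0],[0.1,-0.1,-18.1,0,0,-0.001]]
## over [489.7 128.7 151. ] 5
[[17.7,0,-3.5,0,-0.157,0],[16.9,0,-6.2,0,-0.157,0],[15.7,0,-8.7,0,-0.157,0],[14.2,0,-11.1,0,-0.157,0],[12.2,0.1,-13.2,0,-0.158,0]]
## pre [488.5 186.   84.3] 5
[[11.5,0,13.3,0,-0.157,0],[13.4,0,11.4,0,-0.157,0],[15,0,9.1,0,-0.157,0],[16.3,0,6.7,0,-0.157,0],[17.1,0,4.1,0,-0.157,0]]
## at [490.  115.3  13.6] 5
[[0,0,20,0,0,0],[0,0,20,0,0,0],[0,0,20,0,0,0],[0,0,20,0,0,0],[0,-0.1,20,0,0,0]]
```

Emit:
{"fn": "apply_moves", "kwargs": {
  "rows": [
    [0,0,0,0,0,0],
    [0,0,0,0,0,0],
    [0,0,0,0,0,0],
    [0,0,0,0,0,0],
    [0,0,0,0,0,0]
  ],
  "fingers": 82
}}

```text
time: 19.08
tool_pos: [489.6, 142.4, 12.0]
tcp_rot: [-179.9, -45.0, 91.1]
ft_force: [-0.1, -0.2, 0.3]
finger_gap: 81.9
grip_force: 0.0
```

Emit:
{"fn": "apply_moves", "kwargs": {
  "rows": [
    [0,0,-18,0,0,0],
    [0,0,-18,0,0,0],
    [0,0,-18,0,0,0],
    [0,0,-18,0,0,0],
    [0,0,-18,0,0,0]
  ]
}}

```text
time: 19.7
tool_pos: [491.1, 77.7, 76.8]
tcp_rot: [-180.0, -45.0, 91.1]
ft_force: [0.8, 0.6, -0.5]
finger_gap: 81.7
grip_force: 0.0
```

Emit:
{"fn": "apply_moves", "kwargs": {
  "rows": [
    [17.7,0,-3.5,0,-0.157,0],
    [16.9,0,-6.2,0,-0.157,0],
    [15.7,0,-8.7,0,-0.157,0],
    [14.2,0,-11.1,0,-0.157,0],
    [12.2,0,-13.2,0,-0.158,0]
  ]
}}

```text
time: 20.32
tool_pos: [490.6, 128.6, 152.8]
tcp_rot: [179.8, 0.3, 91.1]
ft_force: [-0.2, -0.4, -0.9]
finger_gap: 82.2
grip_force: 0.0
```

Emit:
{"fn": "apply_moves", "kwargs": {
  "rows": [
    [11.5,0,13.3,0,-0.157,0],
    [13.4,0,11.4,0,-0.157,0],
    [15,0,9.1,0,-0.157,0],
    [16.3,0,6.7,0,-0.157,0],
    [17.1,0,4.1,0,-0.157,0]
  ]
}}

```text
time: 20.95
tool_pos: [489.4, 187.0, 84.7]
tcp_rot: [179.8, 45.3, 91.0]
ft_force: [0.6, -0.5, 1.5]
finger_gap: 82.0
grip_force: 0.0
```

Run:
```python
from h import *
st()
im,d=eyes.snapshot('top');print(tubs(im,d,zr=(42,72)))
im,d=eyes.snapshot('wrist');save(im,'w1.png')
```

```text
20.9 tcp [489.4 187.   84.7] rpy [179.8  45.3  91. ] q [ 38.  30.  86. -35.  94.  44.] F [ 0.6 -0.5  1.5] gap 82.0 0.0
[(array([652.,  94.]), array([53., 49.]), 14.8, 59.2, 222), (array([ 618., -136.]), array([51., 52.]), 23.9, 59.2, 227), (array([487., 129.]), array([55., 52.]), -1.2, 52.5, 249), (array([ 473., -130.]), array([49., 52.]), -17.3, 59.1, 230), (array([387.,  -9.]), array([38., 43.]), -24.8, 66.0, 91)]
```

View pics/w1.png

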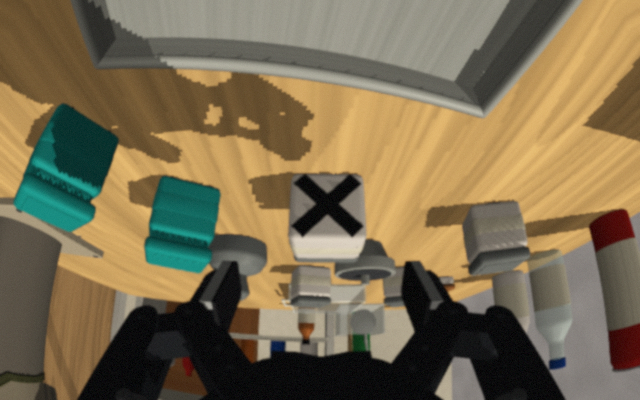

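```bash
cat >> h.py <<'E'
def put(x,y,al,dx,dy,dal,h=27,up=130,hp=30):
    "from pre pose: grasp the lying tub, lift, swing over to (dx,dy)"
    m=((x+dx)/2,(y+dy)/2,up)
    return [(tcp((x,y,h),al,45),Rt(al,45),'at'),(tcp((x,y,up),al,45),Rt(al,45),'lift'),(tcp(m,(al+dal)/2,0),Rt((al+dal)/2,0),'mid'),
     (tcp((dx,dy,up),dal,-45),Rt(dal,-45),'over'),(tcp((dx,dy,hp+6),dal,-45),Rt(dal,-45),'low')]
E
python3 - <<'E'
from h import *
plan(put(489,128.7,1.2,488,392,10))
E
```

```text
## at [489.3 115.3  13.6] 5
[[-0.9,0.8,18.8,-0.002,0.002,0.002],[-1,0.8,18.8,-0.001,0.002,0.002],[-1,0.8,18.8,-0.002,0.003,0.002],[-1.1,0.8,18.8,-0.001,0.002,0.002],[-1.1,0.7,18.9,-0.002,0.003,0.003]]
## lift [489.3 115.3 116.6] 5
[[-14.6,0,-14.6,0,0,0],[-14.5,0,-14.6,0,0,0],[-14.6,0,-14.5,0,0,0],[-14.5,0,-14.6,0,0,0],[-14.6,0,-14.5,0,0,0]]
## mid [488.5 260.4 111. ] 5
[[21.3,0.5,-19.7,-0.006,0.157,-0.015],[24.1,0.9,-16.2,-0.006,0.157,-0.014],[26.4,1.3,-12.2,-0.006,0.157,-0.015],[27.9,1.8,-7.9,-0.006,0.157,-0.014],[28.7,2.3,-3.4,-0.006,0.157,-0.015]]
## over [485.7 405.2 116.6] 5
[[28.9,2.3,-1.1,0.006,0.157,-0.015],[28.7,2.7,3.4,0.006,0.157,-0.014],[27.7,3.1,7.8,0.006,0.157,-0.015],[26.2,3.6,12.1,0.006,0.157,-0.014],[23.9,4,15.9,0.006,0.157,-0.015]]
## low [485.7 405.2  22.6] 5
[[-13.3,0,13.3,0,0,0],[-13.3,0,13.3,0,0,0],[-13.3,0,13.3,0,0,0],[-13.3,0,13.3,0,0,0],[-13.3,0,13.3,0,0,0]]
```

Emit:
{"fn": "apply_moves", "kwargs": {
  "rows": [
    [-1,0.8,18.8,0,0.002,0],
    [-1,0.8,18.8,0,0.002,0],
    [-1,0.8,18.8,0,0.002,0],
    [-1,0.8,18.8,0,0,0],
    [-1,0.8,18.8,0,0,0]
  ]
}}

```text
time: 21.68
tool_pos: [494.3, 115.1, 20.3]
tcp_rot: [180.0, 44.6, 91.1]
ft_force: [-0.1, -0.1, 0.4]
finger_gap: 81.8
grip_force: 0.0
```

Emit:
{"fn": "apply_moves", "kwargs": {
  "rows": [
    [0,0,0,0,0,0],
    [0,0,0,0,0,0],
    [0,0,0,0,0,0],
    [0,0,0,0,0,0],
    [0,0,0,0,0,0]
  ],
  "fingers": 40
}}

```text
time: 22.3
tool_pos: [494.3, 117.0, 20.7]
tcp_rot: [-180.0, 44.6, 91.2]
ft_force: [0.1, 0.1, -0.8]
finger_gap: 51.3
grip_force: 62.2
```

Emit:
{"fn": "apply_moves", "kwargs": {
  "rows": [
    [-14.6,0,-14.6,0,0,0],
    [-14.6,0,-14.6,0,0,0],
    [-14.6,0,-14.6,0,0,0],
    [-14.6,0,-14.6,0,0,0],
    [-14.6,0,-14.6,0,0,0]
  ]
}}

```text
time: 22.92
tool_pos: [494.3, 116.0, 125.5]
tcp_rot: [-180.0, 44.6, 91.2]
ft_force: [0.3, 0.4, -2.0]
finger_gap: 51.2
grip_force: 62.4
```

Emit:
{"fn": "apply_moves", "kwargs": {
  "rows": [
    [21.3,0.5,-19.7,-0.006,0.157,-0.015],
    [24.1,0.9,-16.2,-0.006,0.157,-0.014],
    [26.4,1.3,-12.2,-0.006,0.157,-0.015],
    [27.9,1.8,-7.9,-0.006,0.157,-0.014],
    [28.7,2.3,-3.4,-0.006,0.157,-0.015]
  ]
}}

```text
time: 23.55
tool_pos: [493.9, 262.1, 120.8]
tcp_rot: [179.9, -0.6, 95.7]
ft_force: [-0.1, -1.5, -3.1]
finger_gap: 51.4
grip_force: 62.2
```

Emit:
{"fn": "apply_moves", "kwargs": {
  "rows": [
    [28.9,2.3,-1.1,0.006,0.157,-0.015],
    [28.7,2.7,3.4,0.006,0.157,-0.014],
    [27.7,3.1,7.8,0.006,0.157,-0.015],
    [26.2,3.6,12.1,0.006,0.157,-0.014],
    [23.9,4,15.9,0.006,0.157,-0.015]
  ]
}}

```text
time: 24.18
tool_pos: [491.3, 406.3, 127.0]
tcp_rot: [179.7, -45.6, 100.3]
ft_force: [-0.6, 0.4, -4.0]
finger_gap: 51.0
grip_force: 62.3
```

Emit:
{"fn": "apply_moves", "kwargs": {
  "rows": [
    [-13.3,0,13.3,0,0,0],
    [-13.3,0,13.3,0,0,0],
    [-13.3,0,13.3,0,0,0],
    [-13.3,0,13.3,0,0,0],
    [-12,0,12,0,0,0]
  ]
}}

```text
time: 24.8
tool_pos: [490.4, 406.6, 32.0]
tcp_rot: [180.0, -45.3, 100.0]
ft_force: [-0.4, 0.2, -2.2]
finger_gap: 51.4
grip_force: 62.4
```

Run:
```python
from h import *
st()
im,d=eyes.snapshot('scene');save(cv2.resize(im[180:300,340:500],None,fx=4,fy=4),'t1.png')
```

```text
24.8 tcp [490.4 406.6  32. ] rpy [180.  -45.3 100. ] q [ 10.  22. 103.  51.  66. -27.] F [-0.4  0.2 -2.2] gap 51.4 62.4
```

View pics/t1.png

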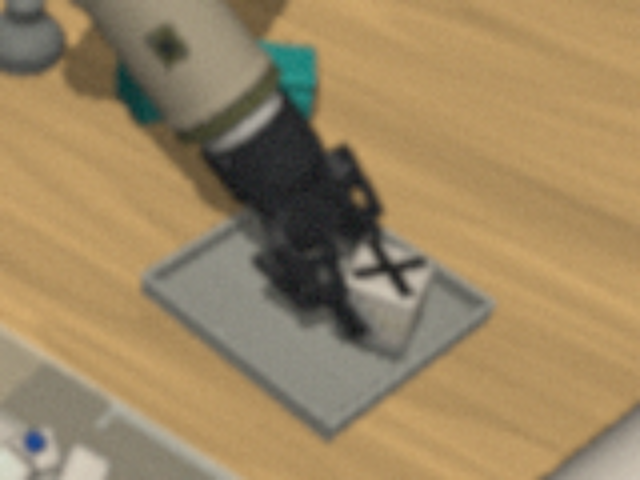

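Emit:
{"fn": "apply_moves", "kwargs": {
  "rows": [
    [-5,0,0,0,0,0],
    [-4,0,0,0,0,0],
    [-3,0,1,0,0,0],
    [-2,0,1.4,0,0,0],
    [0,0,0,0,0,0]
  ]
}}

```text
time: 25.48
tool_pos: [492.0, 398.4, 21.5]
tcp_rot: [180.0, -45.3, 100.0]
ft_force: [0.1, 0.5, -2.1]
finger_gap: 51.4
grip_force: 62.4
```

Emit:
{"fn": "apply_moves", "kwargs": {
  "rows": [
    [-0.7,0,0.7,0,0,0],
    [-0.7,0,0.7,0,0,0],
    [0,0,0,0,0,0],
    [0,0,0,0,0,0],
    [0,0,0,0,0,0]
  ]
}}

```text
time: 26.1
tool_pos: [492.1, 398.5, 19.7]
tcp_rot: [180.0, -45.3, 100.0]
ft_force: [0.1, -0.2, -2.3]
finger_gap: 51.3
grip_force: 62.4
```

Emit:
{"fn": "apply_moves", "kwargs": {
  "rows": [
    [-0.7,0,0.7,0,0,0],
    [-0.4,0,0.4,0,0,0],
    [0,0,0,0,0,0],
    [0,0,0,0,0,0],
    [0,0,0,0,0,0]
  ]
}}

```text
time: 26.72
tool_pos: [492.3, 398.6, 18.7]
tcp_rot: [179.9, -45.4, 100.0]
ft_force: [-2.0, -3.6, 4.7]
finger_gap: 51.2
grip_force: 63.3
```

Emit:
{"fn": "apply_moves", "kwargs": {
  "rows": [
    [-0.7,0,0.7,0,0,0],
    [-0.4,0,0.4,0,0,0],
    [0,0,0,0,0,0],
    [0,0,0,0,0,0],
    [0,0,0,0,0,0]
  ]
}}

```text
time: 27.35
tool_pos: [492.5, 398.9, 18.6]
tcp_rot: [179.9, -45.5, 100.1]
ft_force: [-5.9, -8.5, 17.0]
finger_gap: 51.3
grip_force: 64.6
```

```bash
cat >> h.py <<'E'
def away(back=110):
    s=sense();Rc=R.from_euler('xyz',s['tcp_rot'],degrees=True);return (np.array(s['tool_pos'])-back*Rc.as_matrix()[:,2],Rc.as_matrix(),'retract')
E
python3 - <<'E'
from h import *
plan([away(),((600,190,170),Rt(15,0),'via')]+pick(651,94,15))
E
```

```text
## retract [506.1 321.7  95.8] 5
[[0,0,-22,0,0,0],[0,0,-22,0,0,0],[0,0,-22,0,0,0],[0,0,-22,0,0,0],[0,0,-22,0,0,0]]
## via [600. 190. 170.] 5
[[-9.9,13.9,-31.2,0.007,-0.159,-0.016],[-15,13.5,-29.3,0.007,-0.158,-0.016],[-19.6,13.1,-26.7,0.007,-0.159,-0.016],[-23.8,12.5,-23.3,0.007,-0.158,-0.017],[-27.4,11.9,-19.4,0.007,-0.159,-0.016]]
## pre [638.  142.5  81.2] 5
[[-11.1,4.9,17.8,0,-0.157,0],[-8.2,4.9,19.3,0,-0.157,0],[-5.1,4.9,20.3,0,-0.157,0],[-1.9,4.9,20.9,0,-0.157,0],[1.3,4.9,20.9,0,-0.157,-0.001]]
## at [654.5  81.   17.6] 5
[[0,0,18,0,0,0],[0,0,18,0,0,0],[0,0,18,0,0,0],[0,0,18,0,0,0],[0,0,18,0,0,0.001]]
## lift [654.5  81.  116.6] 5
[[-14,0,-14,0,0,0],[-14,0,-14,0,0,0],[-14,0,-14,0,0,0],[-14,0,-14,0,0,0],[-14,0,-14,0,0,0]]
## swing0 [651.  94. 111.] 5
[[2.7,0,-1.1,0,0.157,0],[2.8,0,-0.7,0,0.157,0],[2.9,0,-0.2,0,0.157,0],[2.9,0,0.2,0,0.157,0],[2.9,0,0.7,0,0.157,0]]
## swing-45 [647.5 107.  116.6] 5
[[2.7,0,-1.1,0,0.157,0],[2.8,0,-0.7,0,0.157,0],[2.9,0,-0.2,0,0.157,0],[2.9,0,0.2,0,0.157,0],[2.8,0,0.7,0,0.157,0]]
## low [647.5 107.   26.6] 5
[[-12.7,0,12.7,0,0,0],[-12.7,0,12.7,0,0,0],[-12.7,0,12.7,0,0,0],[-12.8,0,12.8,0,0,0],[-12.7,0,12.7,0,0,0]]
```

Emit:
{"fn": "apply_moves", "kwargs": {
  "rows": [
    [0,0,0,0,0,0],
    [0,0,0,0,0,0],
    [0,0,0,0,0,0],
    [0,0,0,0,0,0],
    [0,0,0,0,0,0]
  ],
  "fingers": 75
}}

```text
time: 27.98
tool_pos: [492.0, 398.5, 16.4]
tcp_rot: [180.0, -45.3, 100.0]
ft_force: [0.6, 0.5, 0.6]
finger_gap: 75.0
grip_force: 0.0
```

Emit:
{"fn": "apply_moves", "kwargs": {
  "rows": [
    [0,0,-22,0,0,0],
    [0,0,-22,0,0,0],
    [0,0,-22,0,0,0],
    [0,0,-22,0,0,0],
    [0,0,-22,0,0,0]
  ]
}}

```text
time: 28.6
tool_pos: [506.1, 320.1, 95.2]
tcp_rot: [179.9, -45.3, 100.0]
ft_force: [0.5, -0.5, -0.1]
finger_gap: 75.0
grip_force: 0.0
```

Emit:
{"fn": "apply_moves", "kwargs": {
  "rows": [
    [-9.9,13.9,-31.2,0.007,-0.159,-0.016],
    [-15,13.5,-29.3,0.007,-0.158,-0.016],
    [-19.6,13.1,-26.7,0.007,-0.159,-0.016],
    [-23.8,12.5,-23.3,0.007,-0.158,-0.017],
    [-27.4,11.9,-19.4,0.007,-0.159,-0.016]
  ],
  "fingers": 85
}}

```text
time: 29.22
tool_pos: [600.7, 188.1, 170.8]
tcp_rot: [180.0, 0.4, 104.8]
ft_force: [-0.5, -0.3, -1.1]
finger_gap: 84.9
grip_force: 0.0
```

Emit:
{"fn": "apply_moves", "kwargs": {
  "rows": [
    [-11.1,4.9,17.8,0,-0.157,0],
    [-8.2,4.9,19.3,0,-0.157,0],
    [-5.1,4.9,20.3,0,-0.157,0],
    [-1.9,4.9,20.9,0,-0.157,0],
    [1.3,4.9,20.9,0,-0.157,-0.001]
  ]
}}

```text
time: 29.85
tool_pos: [638.3, 141.7, 81.0]
tcp_rot: [179.9, 45.4, 104.8]
ft_force: [0.7, -0.3, -0.8]
finger_gap: 84.6
grip_force: 0.0
```

Run:
```python
from h import *
st()
im,d=eyes.snapshot('top')
for o in tubs(im,d,zr=(45,72)):print(*o)
save(cv2.resize(im[140:260,180:400],None,fx=3,fy=3),'top1.png')
plan([(tcp((651,94,31),15,45),Rt(15,45),'at')])
```

```text
29.9 tcp [638.3 141.7  81. ] rpy [179.9  45.4 104.8] q [ 30.  35.  79. -44.  83.  28.] F [ 0.7 -0.3 -0.8] gap 84.6 0.0
[652.  94.] [52. 49.] 14.3 58.3 219
[ 619. -136.] [52. 52.] 24.7 59.0 225
[ 473. -130.] [51. 52.] -17.2 58.9 230
[385. -10.] [36. 36.] -25.8 66.5 78
## at [654.5  81.   17.6] 5
[[-0.8,0.9,16.7,-0.001,0.003,0.002],[-0.9,0.9,16.6,-0.002,0.003,0.001],[-0.9,0.9,16.7,-0.001,0.003,0.002],[-1,0.8,16.6,-0.002,0.003,0.001],[-1,0.9,16.7,-0.001,0.004,0.002]]
```

View pics/top1.png

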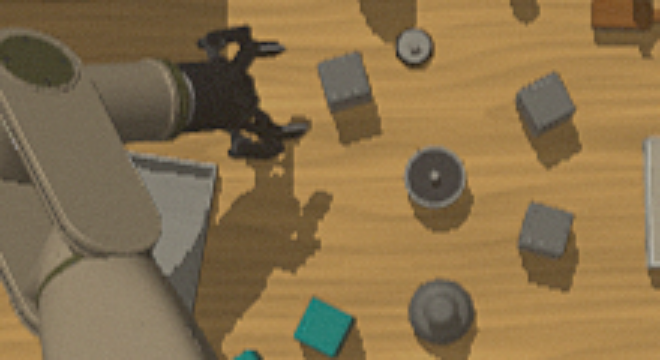

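The gripper, at about (250,90) in the crop, faces T1 at (345,80). All the other things are still in place.

Emit:
{"fn": "apply_moves", "kwargs": {
  "rows": [
    [0,0,18,0,0,0],
    [0,0,18,0,0,0],
    [0,0,18,0,0,0],
    [0,0,18,0,0,0],
    [0,0,17,0,0,0]
  ]
}}

```text
time: 30.52
tool_pos: [654.0, 79.8, 16.7]
tcp_rot: [-179.9, 45.1, 104.9]
ft_force: [0.0, 0.4, -0.6]
finger_gap: 85.0
grip_force: 0.0
```

Emit:
{"fn": "apply_moves", "kwargs": {
  "rows": [
    [0,0,0,0,0,0],
    [0,0,0,0,0,0],
    [0,0,0,0,0,0],
    [0,0,0,0,0,0],
    [0,0,0,0,0,0]
  ],
  "fingers": 40
}}

```text
time: 31.15
tool_pos: [654.0, 81.9, 17.4]
tcp_rot: [-180.0, 45.1, 105.0]
ft_force: [0.2, 2.3, 2.0]
finger_gap: 51.2
grip_force: 62.8
```

Emit:
{"fn": "apply_moves", "kwargs": {
  "rows": [
    [-14,0,-14,0,0,0],
    [-14,0,-14,0,0,0],
    [-14,0,-14,0,0,0],
    [-14,0,-14,0,0,0],
    [-14,0,-14,0,0,0]
  ]
}}

```text
time: 31.78
tool_pos: [653.8, 81.4, 117.6]
tcp_rot: [-179.9, 45.1, 105.0]
ft_force: [0.9, -0.8, -2.7]
finger_gap: 51.5
grip_force: 62.8
```

Emit:
{"fn": "apply_moves", "kwargs": {
  "rows": [
    [2.7,0,-1.1,0,0.157,0],
    [2.8,0,-0.7,0,0.157,0],
    [2.9,0,-0.2,0,0.157,0],
    [2.9,0,0.2,0,0.157,0],
    [2.9,0,0.7,0,0.157,0]
  ]
}}

```text
time: 32.4
tool_pos: [650.8, 94.5, 112.3]
tcp_rot: [179.9, -0.1, 105.0]
ft_force: [-0.4, -0.8, -3.6]
finger_gap: 51.6
grip_force: 62.8
```

Emit:
{"fn": "apply_moves", "kwargs": {
  "rows": [
    [2.7,0,-1.1,0,0.157,0],
    [2.8,0,-0.7,0,0.157,0],
    [2.9,0,-0.2,0,0.157,0],
    [2.9,0,0.2,0,0.157,0],
    [2.8,0,0.7,0,0.157,0]
  ]
}}

```text
time: 33.02
tool_pos: [647.3, 106.4, 117.4]
tcp_rot: [179.9, -45.0, 105.1]
ft_force: [-0.2, 0.7, -3.5]
finger_gap: 51.3
grip_force: 62.9
```

Emit:
{"fn": "apply_moves", "kwargs": {
  "rows": [
    [-14,0,14,0,0,0],
    [-14,0,14,0,0,0],
    [-14,0,14,0,0,0],
    [-14,0,14,0,0,0],
    [-12,0,12,0,0,0]
  ]
}}

```text
time: 33.65
tool_pos: [646.3, 107.7, 18.3]
tcp_rot: [-179.8, -44.8, 104.9]
ft_force: [0.1, 0.6, -1.7]
finger_gap: 51.6
grip_force: 63.0
```

Emit:
{"fn": "apply_moves", "kwargs": {
  "rows": [
    [-1,0,1,0,0,0],
    [-1,0,1,0,0,0],
    [-1,0,1,0,0,0],
    [0,0,0,0,0,0],
    [0,0,0,0,0,0]
  ]
}}

```text
time: 34.28
tool_pos: [646.9, 106.9, 15.7]
tcp_rot: [-179.9, -44.8, 104.9]
ft_force: [-0.3, 1.0, -2.2]
finger_gap: 51.5
grip_force: 63.0
```

Emit:
{"fn": "apply_moves", "kwargs": {
  "rows": [
    [-0.7,0,0.7,0,0,0],
    [-0.7,0,0.7,0,0,0],
    [0,0,0,0,0,0],
    [0,0,0,0,0,0],
    [0,0,0,0,0,0]
  ]
}}

```text
time: 34.9
tool_pos: [646.8, 106.9, 14.5]
tcp_rot: [-179.9, -44.9, 104.9]
ft_force: [-3.1, -2.2, 5.2]
finger_gap: 51.8
grip_force: 63.6
```

Emit:
{"fn": "apply_moves", "kwargs": {
  "rows": [
    [-0.7,0,0.7,0,0,0],
    [-0.3,0,0.3,0,0,0],
    [0,0,0,0,0,0],
    [0,0,0,0,0,0],
    [0,0,0,0,0,0]
  ]
}}

```text
time: 35.52
tool_pos: [646.8, 106.9, 14.4]
tcp_rot: [-180.0, -44.9, 105.0]
ft_force: [-7.1, -3.2, 13.2]
finger_gap: 51.7
grip_force: 64.4
```

```bash
cat >> h.py <<'E'
def regrasp(x,y,al): return [(tcp((x,y,27),al,-45,90),Rt(al,-45),'retract'),(tcp((x,y,170),al,0),Rt(al,0),'over'),(tcp((x,y,27),al,45,100),Rt(al,45),'pre')]
E
python3 - <<'E'
from h import *
st()
p,r=plan(regrasp(650.5,93.8,15)); np.savez('nom.npz',p=p,r=r.as_matrix())
E
```

```text
35.5 tcp [646.8 106.9  14.4] rpy [-180.   -44.9  105. ] q [-15.  45.  72.  38.  90. -40.] F [-7.1 -3.2 13.2] gap 51.7 64.4
## retract [663.5  45.3  77.2] 5
[[-0.2,0,-17.9,0,0,0],[-0.2,0,-17.9,0,0,0],[-0.1,0,-17.9,0,0,0],[-0.2,0,-17.9,0,0,0],[-0.1,0.1,-17.9,-0.001,0.001,0]]
## over [650.5  93.8 151. ] 5
[[17.5,0,-3.3,0,-0.157,0],[16.8,0,-6.1,0,-0.157,0],[15.6,0,-8.6,0,-0.157,0],[14.1,0,-10.9,0,-0.157,0],[12.3,0,-13,0,-0.157,0]]
## pre [635.7 149.1  84.3] 5
[[11.4,0,13.3,0,-0.157,0],[13.4,0,11.4,0,-0.157,0],[15,0,9.2,0,-0.157,0],[16.3,0,6.7,0,-0.157,0],[17.1,-0.1,4,0,-0.158,0]]
```

Emit:
{"fn": "apply_moves", "kwargs": {
  "rows": [
    [0,0,0,0,0,0],
    [0,0,0,0,0,0],
    [0,0,0,0,0,0],
    [0,0,0,0,0,0],
    [0,0,0,0,0,0]
  ],
  "fingers": 82
}}

```text
time: 36.15
tool_pos: [646.6, 107.1, 11.8]
tcp_rot: [-179.9, -44.9, 104.9]
ft_force: [0.4, -0.2, 0.5]
finger_gap: 82.2
grip_force: 0.0
```

Emit:
{"fn": "apply_moves", "kwargs": {
  "rows": [
    [0,0,-18,0,0,0],
    [0,0,-18,0,0,0],
    [0,0,-18,0,0,0],
    [0,0,-18,0,0,0],
    [0,0,-18,0,0,0]
  ]
}}

```text
time: 36.78
tool_pos: [663.5, 44.6, 76.8]
tcp_rot: [-179.9, -44.8, 104.9]
ft_force: [0.2, 0.4, -0.4]
finger_gap: 82.1
grip_force: 0.0
```

Emit:
{"fn": "apply_moves", "kwargs": {
  "rows": [
    [17.5,0,-3.3,0,-0.157,0],
    [16.8,0,-6.1,0,-0.157,0],
    [15.6,0,-8.6,0,-0.157,0],
    [14.1,0,-10.9,0,-0.157,0],
    [12.3,0,-13,0,-0.157,0]
  ]
}}

```text
time: 37.4
tool_pos: [650.9, 94.2, 151.8]
tcp_rot: [179.9, 0.4, 104.9]
ft_force: [-0.3, -0.3, -0.3]
finger_gap: 82.1
grip_force: 0.0
```

Emit:
{"fn": "apply_moves", "kwargs": {
  "rows": [
    [11.4,0,13.3,0,-0.157,0],
    [13.4,0,11.4,0,-0.157,0],
    [15,0,9.2,0,-0.157,0],
    [16.3,0,6.7,0,-0.157,0],
    [17.1,0,4,0,-0.158,0]
  ]
}}

```text
time: 38.02
tool_pos: [636.1, 150.5, 84.0]
tcp_rot: [179.8, 45.4, 104.8]
ft_force: [0.5, -0.6, -0.0]
finger_gap: 82.1
grip_force: 0.0
```

Emit:
{"fn": "apply_moves", "kwargs": {
  "rows": [
    [0,0,0,0,0,0],
    [0,0,0,0,0,0],
    [0,0,0,0,0,0],
    [0,0,0,0,0,0],
    [0,0,0,0,0,0]
  ]
}}

```text
time: 38.65
tool_pos: [636.0, 149.0, 83.8]
tcp_rot: [180.0, 45.1, 104.9]
ft_force: [0.6, -1.1, 0.4]
finger_gap: 82.2
grip_force: 0.0
```

Run:
```python
from h import *
st()
im,d=eyes.snapshot('top')
for o in tubs(im,d,zr=(45,72)):print(*o)
im,d=eyes.snapshot('wrist');save(cv2.resize(im[150:290,240:400],None,fx=2.5,fy=2.5),'w2.png')
```

```text
38.6 tcp [636.  149.   83.8] rpy [180.   45.1 104.9] q [ 31.  35.  79. -43.  84.  28.] F [ 0.6 -1.1  0.4] gap 82.2 0.0
[648.  95.] [53. 55.] 17.0 53.2 232
[ 618. -136.] [51. 52.] 25.5 59.2 224
[ 473. -130.] [49. 53.] -17.0 59.8 228
[385. -11.] [33. 37.] -1.6 67.0 71
```

View pics/w2.png

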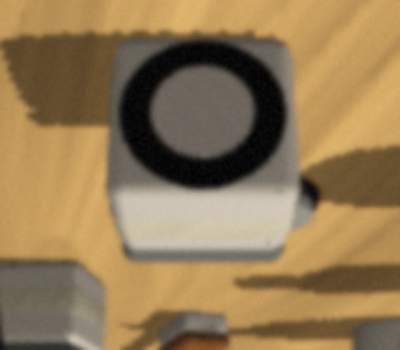

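Run:
```python
from h import *
plan(put(650,94,15,510,-327,-12,up=150,hp=32))
```

```text
## at [653.5  81.   13.6] 5
[[-0.1,0,19.8,0,0,0],[-0.1,-0.1,19.8,0,0.001,0],[-0.1,0,19.8,-0.001,0,0],[-0.1,-0.1,19.8,0,0.001,0],[-0.1,-0.1,19.8,-0.001,0,0]]
## lift [653.5  81.  136.6] 5
[[-17.4,0,-17.4,0,0,0],[-17.4,0,-17.4,0,0,0],[-17.4,0,-17.4,0,0,0],[-17.4,0.1,-17.4,0,0,0],[-17.4,0,-17.4,0,0,0]]
## mid [ 580.  -116.5  131. ] 10
[[-11.8,-12.2,12.5,0.009,0.078,0.022],[-13,-11.8,11.7,0.009,0.078,0.022],[-14.1,-11.4,10.7,0.009,0.078,0.022],[-15.1,-11,9.7,0.009,0.078,0.022],[-16.1,-10.6,8.6,0.009,0.078,0.023]]
[[-17,-10.1,7.4,0.01,0.078,0.022],[-17.7,-9.7,6.1,0.009,0.078,0.023],[-18.3,-9.2,4.8,0.01,0.079,0.022],[-18.9,-8.8,3.5,0.009,0.078,0.023],[-19.3,-8.4,2,0.01,0.079,0.022]]
## over [ 512.8 -313.9  136.6] 10
[[-19.5,-7.2,-0.6,-0.009,0.078,0.022],[-19.6,-6.8,-2.1,-0.009,0.078,0.022],[-19.5,-6.3,-3.7,-0.009,0.078,0.022],[-19.3,-5.9,-5.3,-0.009,0.078,0.022],[-19,-5.4,-6.8,-0.01,0.078,0.022]]
[[-18.5,-4.9,-8.4,-0.01,0.078,0.023],[-17.8,-4.4,-9.8,-0.009,0.078,0.023],[-17.1,-3.9,-11.2,-0.009,0.079,0.022],[-16.3,-3.5,-12.6,-0.01,0.078,0.023],[-15.3,-2.9,-13.9,-0.009,0.079,0.022]]
## low [ 512.8 -313.9   24.6] 5
[[-15.9,0,15.8,0,0,0],[-15.8,0,15.8,0,0,0],[-15.9,0,15.9,0,0,0],[-15.8,0,15.8,0,0,0],[-15.9,0,15.9,0,0,0]]
```

Emit:
{"fn": "apply_moves", "kwargs": {
  "rows": [
    [0,0,19.8,0,0,0],
    [0,0,19.8,0,0,0],
    [0,0,19.8,0,0,0],
    [0,0,19.8,0,0,0],
    [0,0,19.8,0,0,0]
  ]
}}

```text
time: 39.38
tool_pos: [653.4, 80.4, 11.4]
tcp_rot: [-179.8, 45.2, 105.1]
ft_force: [0.2, 0.5, -0.3]
finger_gap: 81.9
grip_force: 0.0
```

Emit:
{"fn": "apply_moves", "kwargs": {
  "rows": [
    [0,0,0,0,0,0],
    [0,0,0,0,0,0],
    [0,0,0,0,0,0],
    [0,0,0,0,0,0],
    [0,0,0,0,0,0]
  ],
  "fingers": 40
}}

```text
time: 40.0
tool_pos: [653.4, 82.1, 12.8]
tcp_rot: [-179.9, 45.2, 105.1]
ft_force: [-0.4, 0.4, -0.9]
finger_gap: 51.4
grip_force: 60.6
```

Emit:
{"fn": "apply_moves", "kwargs": {
  "rows": [
    [-17.4,0,-17.4,0,0,0],
    [-17.4,0,-17.4,0,0,0],
    [-17.4,0,-17.4,0,0,0],
    [-17.4,0,-17.4,0,0,0],
    [-17.4,0,-17.4,0,0,0]
  ]
}}

```text
time: 40.62
tool_pos: [653.6, 82.2, 137.7]
tcp_rot: [-179.9, 45.1, 105.0]
ft_force: [0.8, -0.3, -1.7]
finger_gap: 51.0
grip_force: 61.0
```

Emit:
{"fn": "apply_moves", "kwargs": {
  "rows": [
    [-11.8,-12.2,12.5,0.009,0.078,0.022],
    [-13,-11.8,11.7,0.009,0.078,0.022],
    [-14.1,-11.4,10.7,0.009,0.078,0.022],
    [-15.1,-11,9.7,0.009,0.078,0.022],
    [-16.1,-10.6,8.6,0.009,0.078,0.023]
  ]
}}

```text
time: 41.25
tool_pos: [616.7, -17.2, 134.7]
tcp_rot: [178.5, 22.6, 97.7]
ft_force: [0.4, -0.3, -2.7]
finger_gap: 51.6
grip_force: 61.0
```

Emit:
{"fn": "apply_moves", "kwargs": {
  "rows": [
    [-17,-10.1,7.4,0.01,0.078,0.022],
    [-17.7,-9.7,6.1,0.009,0.078,0.023],
    [-18.3,-9.2,4.8,0.01,0.079,0.022],
    [-18.9,-8.8,3.5,0.009,0.078,0.023],
    [-19.3,-8.4,2,0.01,0.079,0.022]
  ]
}}

```text
time: 41.88
tool_pos: [579.7, -116.3, 132.2]
tcp_rot: [-179.9, 0.1, 91.5]
ft_force: [0.5, 0.1, -2.3]
finger_gap: 51.5
grip_force: 60.9
```

Emit:
{"fn": "apply_moves", "kwargs": {
  "rows": [
    [-19.5,-7.2,-0.6,-0.009,0.078,0.022],
    [-19.6,-6.8,-2.1,-0.009,0.078,0.022],
    [-19.5,-6.3,-3.7,-0.009,0.078,0.022],
    [-19.3,-5.9,-5.3,-0.009,0.078,0.022],
    [-19,-5.4,-6.8,-0.01,0.078,0.022]
  ]
}}

```text
time: 42.5
tool_pos: [546.0, -215.2, 135.2]
tcp_rot: [178.6, -22.3, 85.4]
ft_force: [-0.8, -0.4, -1.8]
finger_gap: 51.1
grip_force: 60.9
```

Emit:
{"fn": "apply_moves", "kwargs": {
  "rows": [
    [-18.5,-4.9,-8.4,-0.01,0.078,0.023],
    [-17.8,-4.4,-9.8,-0.009,0.078,0.023],
    [-17.1,-3.9,-11.2,-0.009,0.079,0.022],
    [-16.3,-3.5,-12.6,-0.01,0.078,0.023],
    [-15.3,-2.9,-13.9,-0.009,0.079,0.022]
  ]
}}

```text
time: 43.12
tool_pos: [512.2, -314.0, 138.2]
tcp_rot: [180.0, -44.9, 78.0]
ft_force: [1.3, -0.3, -2.8]
finger_gap: 51.5
grip_force: 61.0
```

Emit:
{"fn": "apply_moves", "kwargs": {
  "rows": [
    [-12,0,12,0,0,0],
    [-12,0,12,0,0,0],
    [-12,0,12,0,0,0],
    [-12,0,12,0,0,0],
    [0,0,0,0,0,0]
  ]
}}

```text
time: 43.75
tool_pos: [511.9, -311.3, 67.4]
tcp_rot: [-179.7, -44.9, 77.8]
ft_force: [-0.5, 0.8, -2.6]
finger_gap: 51.1
grip_force: 61.1
```

Run:
```python
from h import *
st()
im,d=eyes.snapshot('scene');save(cv2.resize(im[100:240,190:350],None,fx=4,fy=4),'b1.png')
plan([(tcp((510,-327,38),-12,-45),Rt(-12,-45),'low')])
```

```text
43.8 tcp [ 511.9 -311.3   67.4] rpy [-179.7  -44.9   77.8] q [-55.  41.  72.  32. 100. -47.] F [-0.5  0.8 -2.6] gap 51.1 61.1
## low [ 512.8 -313.9   24.6] 5
[[-6.5,0.2,6,0,0,0],[-6.4,0.2,6,0,0,0],[-6.5,0.2,6,-0.001,0.001,0],[-6.5,0.2,5.9,0,0,-0.001],[-6.4,0.1,6,-0.001,0.001,0]]
```

View pics/b1.png

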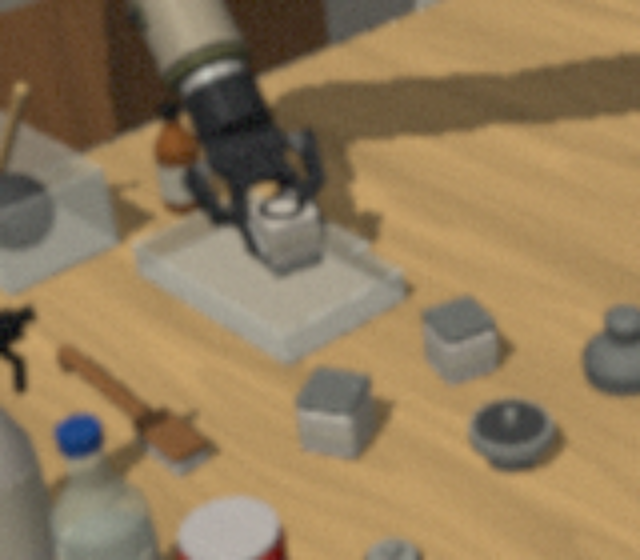

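The ring faces up above the bin and the amber bottle is clear of the arm. Lowering.

Emit:
{"fn": "apply_moves", "kwargs": {
  "rows": [
    [-6.5,0,6,0,0,0],
    [-6.5,0,6,0,0,0],
    [-6.5,0,6,0,0,0],
    [-6.5,0,6,0,0,0],
    [-6.5,0,6,0,0,0]
  ]
}}

```text
time: 44.42
tool_pos: [512.0, -314.7, 24.3]
tcp_rot: [-179.9, -44.8, 77.9]
ft_force: [-0.2, 0.2, -2.0]
finger_gap: 51.3
grip_force: 61.1
```

Emit:
{"fn": "apply_moves", "kwargs": {
  "rows": [
    [-1,0,1,0,0,0],
    [-1,0,1,0,0,0],
    [-0.7,0,0.7,0,0,0],
    [0,0,0,0,0,0],
    [0,0,0,0,0,0]
  ]
}}

```text
time: 45.05
tool_pos: [512.1, -314.9, 21.5]
tcp_rot: [-179.9, -44.8, 77.9]
ft_force: [-0.7, 0.2, -2.3]
finger_gap: 51.2
grip_force: 61.1
```

Emit:
{"fn": "apply_moves", "kwargs": {
  "rows": [
    [-0.7,0,0.7,0,0,0],
    [-0.7,0,0.7,0,0,0],
    [0,0,0,0,0,0],
    [0,0,0,0,0,0],
    [0,0,0,0,0,0]
  ]
}}

```text
time: 45.68
tool_pos: [512.0, -314.7, 19.2]
tcp_rot: [-179.9, -44.8, 77.9]
ft_force: [-0.5, -0.6, -1.4]
finger_gap: 51.2
grip_force: 61.2
```

Emit:
{"fn": "apply_moves", "kwargs": {
  "rows": [
    [-0.7,0,0.7,0,0,0],
    [-0.4,0,0.4,0,0,0],
    [0,0,0,0,0,0],
    [0,0,0,0,0,0],
    [0,0,0,0,0,0]
  ]
}}

```text
time: 46.3
tool_pos: [512.1, -314.8, 19.0]
tcp_rot: [-180.0, -44.9, 78.0]
ft_force: [-2.2, 1.0, 6.3]
finger_gap: 51.4
grip_force: 61.7
```

Run:
```python
from h import *
st()
p,r=plan([away(120),((473,-110,170),Rt(-16.5,0),'via')]+pick(473,-130,-16.5)[:2])
```

```text
46.3 tcp [ 512.1 -314.8   19. ] rpy [-180.   -44.9   78. ] q [-55.  45.  72.  31.  97. -49.] F [-2.2  1.   6.3] gap 51.4 61.7
## retract [ 494.6 -397.6  104.1] 5
[[0,0,-24,0,0,0],[0,0,-24,0,0,0],[0,0,-24,0,0,0],[0,0,-24,0,0,0],[0,0,-24,0,0,0]]
## via [ 473. -110.  170.] 10
[[24.3,-8.1,14.9,-0.003,-0.078,0.007],[25.3,-8.3,12.9,-0.003,-0.078,0.008],[26.2,-8.5,10.9,-0.003,-0.078,0.007],[26.9,-8.8,8.8,-0.003,-0.078,0.008],[27.4,-9,6.6,-0.003,-0.078,0.007]]
[[27.7,-9.2,4.5,-0.003,-0.079,0.008],[27.9,-9.4,2.2,-0.003,-0.078,0.007],[28,-9.6,0,-0.003,-0.079,0.008],[27.8,-9.9,-2.2,-0.004,-0.078,0.007],[27.4,-10.1,-4.4,-0.003,-0.079,0.008]]
## pre [487.3 -81.9  81.2] 5
[[6.2,1.2,17.8,0,-0.157,0],[8.9,1.1,16.6,0,-0.157,0],[11.4,1.2,14.9,0,-0.157,0],[13.6,1.1,13,0,-0.157,0],[15.5,1.2,10.7,0,-0.157,0]]
## at [ 469.2 -142.9   17.6] 5
[[0,0,18,0,0,0],[0,0,18,0,0,0],[0,0,18,0,0,0],[0,0,18,0,0,0],[0,0,18,0,0,0]]
```

Emit:
{"fn": "apply_moves", "kwargs": {
  "rows": [
    [0,0,0,0,0,0],
    [0,0,0,0,0,0],
    [0,0,0,0,0,0],
    [0,0,0,0,0,0],
    [0,0,0,0,0,0]
  ],
  "fingers": 75
}}

```text
time: 46.92
tool_pos: [512.0, -314.7, 17.6]
tcp_rot: [-179.9, -44.8, 77.9]
ft_force: [0.3, -0.7, -1.0]
finger_gap: 75.3
grip_force: 0.0
```

Emit:
{"fn": "apply_moves", "kwargs": {
  "rows": [
    [0,0,-24,0,0,0],
    [0,0,-24,0,0,0],
    [0,0,-24,0,0,0],
    [0,0,-24,0,0,0],
    [0,0,-24,0,0,0]
  ]
}}

```text
time: 47.55
tool_pos: [494.3, -398.0, 103.3]
tcp_rot: [-179.9, -44.8, 77.9]
ft_force: [0.4, -0.4, -0.2]
finger_gap: 74.7
grip_force: 0.0
```

Emit:
{"fn": "apply_moves", "kwargs": {
  "rows": [
    [24.3,-8.1,14.9,-0.003,-0.078,0.007],
    [25.3,-8.3,12.9,-0.003,-0.078,0.008],
    [26.2,-8.5,10.9,-0.003,-0.078,0.007],
    [26.9,-8.8,8.8,-0.003,-0.078,0.008],
    [27.4,-9,6.6,-0.003,-0.078,0.007]
  ]
}}

```text
time: 48.18
tool_pos: [483.8, -252.8, 136.2]
tcp_rot: [-179.5, -22.3, 75.5]
ft_force: [-0.1, 0.3, 0.1]
finger_gap: 74.9
grip_force: 0.0
```

Emit:
{"fn": "apply_moves", "kwargs": {
  "rows": [
    [27.7,-9.2,4.5,-0.003,-0.079,0.008],
    [27.9,-9.4,2.2,-0.003,-0.078,0.007],
    [28,-9.6,0,-0.003,-0.079,0.008],
    [27.8,-9.9,-2.2,-0.004,-0.078,0.007],
    [27.4,-10.1,-4.4,-0.003,-0.079,0.008]
  ],
  "fingers": 85
}}

```text
time: 48.8
tool_pos: [473.0, -109.0, 169.2]
tcp_rot: [180.0, 0.2, 73.4]
ft_force: [0.7, 0.0, -0.2]
finger_gap: 85.2
grip_force: 0.0
```

Emit:
{"fn": "apply_moves", "kwargs": {
  "rows": [
    [6.2,1.2,17.8,0,-0.157,0],
    [8.9,1.1,16.6,0,-0.157,0],
    [11.4,1.2,14.9,0,-0.157,0],
    [13.6,1.1,13,0,-0.157,0],
    [15.5,1.2,10.7,0,-0.157,0]
  ]
}}

```text
time: 49.42
tool_pos: [488.5, -81.0, 80.2]
tcp_rot: [179.8, 45.3, 73.4]
ft_force: [-0.1, 0.0, -0.5]
finger_gap: 85.2
grip_force: 0.0
```

Emit:
{"fn": "apply_moves", "kwargs": {
  "rows": [
    [0,0,0,0,0,0],
    [0,0,0,0,0,0],
    [0,0,0,0,0,0],
    [0,0,0,0,0,0],
    [0,0,0,0,0,0]
  ]
}}

```text
time: 50.05
tool_pos: [488.0, -82.2, 81.1]
tcp_rot: [179.8, 44.9, 73.3]
ft_force: [0.4, 0.0, 0.1]
finger_gap: 84.7
grip_force: 0.0
```

Run:
```python
from h import *
st()
im,d=eyes.snapshot('top')
for o in tubs(im,d,zr=(45,72)):print(*o)
plan(pick(473,-130,-16.5,h=34)[1:])
im,d=eyes.snapshot('wrist');save(im,'w3.png')
```

```text
50.0 tcp [488.  -82.2  81.1] rpy [179.8  44.9  73.3] q [ 11.  21.  99. -39.  87.  40.] F [0.4 0.  0.1] gap 84.7 0.0
[ 648. -159.] [52. 52.] 26.6 58.7 223
[ 508. -327.] [53. 53.] -11.0 62.4 210
[492. 393.] [53. 54.] 14.3 61.2 220
[ 474. -130.] [50. 52.] -18.3 58.7 229
[385. -11.] [38. 35.] 7.7 67.9 85
## at [ 469.2 -142.9   20.6] 5
[[-0.5,-0.1,17.5,0,0,0],[-0.5,-0.1,17.5,0,0,0],[-0.5,-0.1,17.5,0,0,-0.001],[-0.5,-0.1,17.5,0,0,0],[-0.5,-0.2,17.5,0,-0.001,-0.001]]
## lift [ 469.2 -142.9  116.6] 5
[[-13.6,0,-13.6,0,0,0],[-13.6,0,-13.6,0,0,0],[-13.6,0,-13.5,0,0,0],[-13.5,0,-13.6,0,0,0],[-13.6,0,-13.5,0,0,0]]
## swing0 [ 473. -130.  111.] 5
[[2.7,0,-1.1,0,0.157,0],[2.8,0,-0.7,0,0.157,0],[2.9,0,-0.2,0,0.157,0],[2.9,0,0.2,0,0.157,0],[2.9,0,0.7,0,0.158,0]]
## swing-45 [ 476.8 -117.1  116.6] 5
[[2.7,0,-1.1,0,0.157,0],[2.8,0,-0.7,0,0.157,0],[2.9,0,-0.2,0,0.157,0],[2.9,0,0.2,0,0.157,0],[2.9,0,0.7,0,0.157,0]]
## low [ 476.8 -117.1   26.6] 5
[[-12.7,0,12.7,0,0,0],[-12.7,0,12.7,0,0,0],[-12.8,0,12.7,0,0,0],[-12.7,0,12.8,0,0,0],[-12.8,0,12.7,0,0,0]]
```

View pics/w3.png

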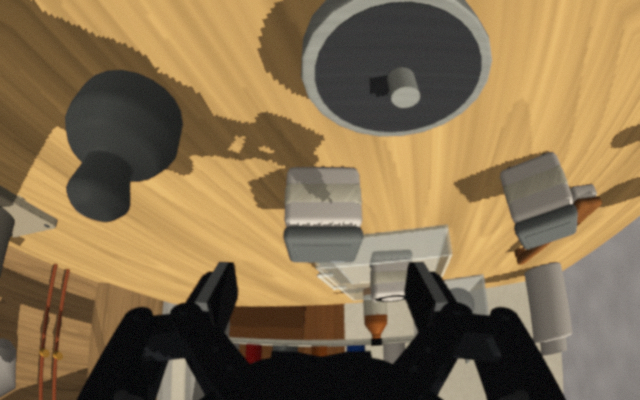

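Tub T2 has been knocked to (648,-159). Both placed tubs stand correctly. The view shows T4 centred between the fingers at (323,215), with the strainer passing under the camera. Continuing with T4.

Emit:
{"fn": "apply_moves", "kwargs": {
  "rows": [
    [-0.5,0,17.5,0,0,0],
    [-0.5,0,17.5,0,0,0],
    [-0.5,0,17.5,0,0,0],
    [-0.5,0,17.5,0,0,0],
    [-0.5,0,17.5,0,0,0]
  ]
}}

```text
time: 50.78
tool_pos: [468.7, -143.8, 18.6]
tcp_rot: [-179.9, 45.0, 73.5]
ft_force: [-0.1, 0.0, 0.8]
finger_gap: 84.9
grip_force: 0.0
```

Emit:
{"fn": "apply_moves", "kwargs": {
  "rows": [
    [0,0,0,0,0,0],
    [0,0,0,0,0,0],
    [0,0,0,0,0,0],
    [0,0,0,0,0,0],
    [0,0,0,0,0,0]
  ],
  "fingers": 40
}}

```text
time: 51.4
tool_pos: [469.8, -142.5, 20.0]
tcp_rot: [180.0, 45.0, 73.5]
ft_force: [1.0, 1.7, 1.6]
finger_gap: 51.5
grip_force: 63.0
```

Emit:
{"fn": "apply_moves", "kwargs": {
  "rows": [
    [-13.6,0,-13.6,0,0,0],
    [-13.6,0,-13.6,0,0,0],
    [-13.6,0,-13.6,0,0,0],
    [-13.6,0,-13.6,0,0,0],
    [-13.6,0,-13.6,0,0,0]
  ]
}}

```text
time: 52.02
tool_pos: [469.4, -142.8, 117.4]
tcp_rot: [-180.0, 45.0, 73.5]
ft_force: [-0.4, 0.2, -1.7]
finger_gap: 51.7
grip_force: 62.9
```

Emit:
{"fn": "apply_moves", "kwargs": {
  "rows": [
    [2.7,0,-1.1,0,0.157,0],
    [2.8,0,-0.7,0,0.157,0],
    [2.9,0,-0.2,0,0.157,0],
    [2.9,0,0.2,0,0.157,0],
    [2.9,0,0.7,0,0.158,0]
  ]
}}

```text
time: 52.65
tool_pos: [473.8, -129.9, 112.1]
tcp_rot: [179.9, -0.3, 73.5]
ft_force: [-1.0, -0.1, -2.8]
finger_gap: 51.3
grip_force: 62.8
```

Emit:
{"fn": "apply_moves", "kwargs": {
  "rows": [
    [2.7,0,-1.1,0,0.157,0],
    [2.8,0,-0.7,0,0.157,0],
    [2.9,0,-0.2,0,0.157,0],
    [2.9,0,0.2,0,0.157,0],
    [2.9,0,0.7,0,0.157,0]
  ]
}}

```text
time: 53.28
tool_pos: [477.3, -117.9, 117.3]
tcp_rot: [179.8, -45.2, 73.6]
ft_force: [0.4, 0.7, -3.4]
finger_gap: 51.5
grip_force: 62.8
```

Emit:
{"fn": "apply_moves", "kwargs": {
  "rows": [
    [-14,0,14,0,0,0],
    [-14,0,14,0,0,0],
    [-14,0,14,0,0,0],
    [-14,0,14,0,0,0],
    [-12,0,12,0,0,0]
  ]
}}

```text
time: 53.9
tool_pos: [476.9, -116.1, 18.5]
tcp_rot: [-179.9, -44.9, 73.5]
ft_force: [-0.0, -0.1, -1.5]
finger_gap: 51.4
grip_force: 62.9
```

Emit:
{"fn": "apply_moves", "kwargs": {
  "rows": [
    [-1,0,1,0,0,0],
    [-1,0,1,0,0,0],
    [-1,0,1,0,0,0],
    [0,0,0,0,0,0],
    [0,0,0,0,0,0]
  ]
}}

```text
time: 54.52
tool_pos: [477.1, -117.2, 15.7]
tcp_rot: [-180.0, -45.0, 73.4]
ft_force: [-0.1, -0.2, -1.3]
finger_gap: 51.2
grip_force: 62.9
```

Emit:
{"fn": "apply_moves", "kwargs": {
  "rows": [
    [-0.7,0,0.7,0,0,0],
    [-0.4,0,0.4,0,0,0],
    [0,0,0,0,0,0],
    [0,0,0,0,0,0],
    [0,0,0,0,0,0]
  ]
}}

```text
time: 55.15
tool_pos: [477.0, -116.9, 13.9]
tcp_rot: [-179.9, -45.0, 73.4]
ft_force: [0.1, 0.8, -2.2]
finger_gap: 51.3
grip_force: 62.9
```

Emit:
{"fn": "apply_moves", "kwargs": {
  "rows": [
    [-0.7,0,0.7,0,0,0],
    [-0.5,0,0.5,0,0,0],
    [0,0,0,0,0,0],
    [0,0,0,0,0,0],
    [0,0,0,0,0,0]
  ]
}}

```text
time: 55.78
tool_pos: [477.0, -117.0, 13.4]
tcp_rot: [-180.0, -45.0, 73.5]
ft_force: [-6.0, -0.7, 9.8]
finger_gap: 51.9
grip_force: 64.0
```

Run:
```python
from h import *
st()
plan(regrasp(474.3,-127,-16.5))
```

```text
55.8 tcp [ 477.  -117.    13.4] rpy [-180.   -45.    73.5] q [-47.  23. 105.  38.  82. -47.] F [-6.  -0.7  9.8] gap 51.9 64.0
## retract [ 460.  -175.1   77.2] 5
[[0.5,0,-17.6,0,0,0],[0.5,0.1,-17.6,0,0,0],[0.5,0,-17.6,0,0,0],[0.4,0.1,-17.6,0,0,0],[0.5,0,-17.6,0,-0.001,0]]
## over [ 474.3 -127.   151. ] 5
[[17.5,0,-3.3,0,-0.157,0],[16.8,0,-6,0,-0.157,0],[15.6,0,-8.6,0,-0.157,0],[14.1,0,-11,0,-0.157,0],[12.3,0,-13,0,-0.157,0]]
## pre [490.6 -72.1  84.3] 5
[[11.4,0,13.4,0,-0.157,0],[13.4,0,11.4,0,-0.157,0],[15,0,9.1,0,-0.157,0],[16.3,0,6.7,0,-0.157,0],[17.1,0,4.1,0,-0.158,0]]
```

Emit:
{"fn": "apply_moves", "kwargs": {
  "rows": [
    [0,0,0,0,0,0],
    [0,0,0,0,0,0],
    [0,0,0,0,0,0],
    [0,0,0,0,0,0],
    [0,0,0,0,0,0]
  ],
  "fingers": 82
}}

```text
time: 56.4
tool_pos: [476.9, -116.9, 12.1]
tcp_rot: [-179.9, -45.0, 73.4]
ft_force: [0.6, -0.0, -0.9]
finger_gap: 82.2
grip_force: 0.0
```

Emit:
{"fn": "apply_moves", "kwargs": {
  "rows": [
    [0,0,-17.6,0,0,0],
    [0,0,-17.6,0,0,0],
    [0.7,0,-17.6,0,0,0],
    [0.7,0,-17.6,0,0,0],
    [0.7,0,-17.6,0,0,0]
  ]
}}

```text
time: 57.02
tool_pos: [459.5, -176.3, 77.0]
tcp_rot: [-180.0, -45.0, 73.4]
ft_force: [-0.6, -0.2, 0.1]
finger_gap: 81.9
grip_force: 0.0
```

Emit:
{"fn": "apply_moves", "kwargs": {
  "rows": [
    [17.5,0,-3.3,0,-0.157,0],
    [16.8,0,-6,0,-0.157,0],
    [15.6,0,-8.6,0,-0.157,0],
    [14.1,0,-11,0,-0.157,0],
    [12.3,0,-13,0,-0.157,0]
  ]
}}

```text
time: 57.65
tool_pos: [474.6, -127.5, 152.0]
tcp_rot: [179.8, 0.3, 73.4]
ft_force: [0.4, 0.5, -0.7]
finger_gap: 81.8
grip_force: 0.0
```

Emit:
{"fn": "apply_moves", "kwargs": {
  "rows": [
    [11.4,0,13.4,0,-0.157,0],
    [13.4,0,11.4,0,-0.157,0],
    [15,0,9.1,0,-0.157,0],
    [16.3,0,6.7,0,-0.157,0],
    [17.1,0,4.1,0,-0.158,0]
  ]
}}

```text
time: 58.28
tool_pos: [491.5, -71.5, 84.1]
tcp_rot: [179.8, 45.3, 73.3]
ft_force: [0.6, -1.3, -0.7]
finger_gap: 82.2
grip_force: 0.0
```

Emit:
{"fn": "apply_moves", "kwargs": {
  "rows": [
    [0,0,0,0,0,0],
    [0,0,0,0,0,0],
    [0,0,0,0,0,0],
    [0,0,0,0,0,0],
    [0,0,0,0,0,0]
  ]
}}

```text
time: 58.9
tool_pos: [490.8, -72.6, 84.2]
tcp_rot: [179.9, 44.9, 73.3]
ft_force: [-0.2, -0.3, -0.1]
finger_gap: 82.1
grip_force: 0.0
```

Run:
```python
from h import *
st()
im,d=eyes.snapshot('top')
for o in tubs(im,d,zr=(45,72)):print(*o)
im,d=eyes.snapshot('wrist');save(cv2.resize(im[150:290,240:400],None,fx=2.5,fy=2.5),'w4.png')
print('BIN');plan(put(474.3,-127,-16.5,508,-400,-20,up=140,hp=32))
print('TRAY');plan(put(474.3,-127,-16.5,488,318,10,up=150,hp=30)[1:],p=tcp((474.3,-127,27),-16.5,45),Rc=R.from_matrix(Rt(-16.5,45)))
```

```text
58.9 tcp [490.8 -72.6  84.2] rpy [179.9  44.9  73.3] q [ 12.  21.  98. -38.  88.  40.] F [-0.2 -0.3 -0.1] gap 82.1 0.0
[ 648. -159.] [53. 51.] 27.0 58.7 229
[ 507. -328.] [53. 53.] -14.2 61.3 211
[491. 393.] [53. 54.] 8.9 61.5 223
[ 473. -125.] [58. 51.] -14.0 52.2 240
[385. -10.] [36. 35.] -44.1 68.2 79
BIN
## at [ 470.5 -139.9   13.6] 5
[[-0.1,0,19.8,0,0,0],[-0.1,0,19.9,0,0,0],[0,0,19.8,0,0,0],[-0.1,0,19.9,0,0,-0.001],[0,0.1,19.8,-0.001,0,0]]
## lift [ 470.5 -139.9  126.6] 5
[[-16,0,-16,0,0,0],[-16,0,-16,0,0,0],[-16,0,-16,0,0,0],[-15.9,0,-15.9,0,0,0],[-16,0,-16,0,0,0]]
## mid [ 491.2 -263.5  121. ] 5
[[-15.1,11,16.7,0.002,0.157,0.006],[-17.5,11.1,14.1,0.003,0.157,0.006],[-19.5,11.3,11.2,0.003,0.157,0.006],[-20.9,11.4,8,0.002,0.157,0.005],[-21.8,11.5,4.6,0.003,0.157,0.006]]
## over [ 512.6 -387.4  126.6] 5
[[-22.2,11.8,-1.1,-0.002,0.157,0.006],[-21.7,12,-4.5,-0.003,0.157,0.006],[-20.6,12.1,-7.8,-0.002,0.157,0.006],[-19,12.3,-10.9,-0.002,0.157,0.005],[-17.1,12.4,-13.8,-0.003,0.157,0.005]]
## low [ 512.6 -387.4   24.6] 5
[[-14.4,0,14.4,0,0,0],[-14.4,0,14.4,0,0,0],[-14.4,0,14.4,0,0,0],
[... 413 characters left out ...]
[21.8,-3,-8.4,-0.009,0.078,-0.022],[22.5,-2.4,-6.7,-0.009,0.078,-0.022],[23,-1.9,-4.9,-0.009,0.079,-0.022],[23.3,-1.3,-3.1,-0.01,0.078,-0.022],[23.5,-0.8,-1.2,-0.009,0.079,-0.021]]
## over [485.7 331.2 136.6] 10
[[23.6,-0.9,-0.6,0.009,0.078,-0.022],[23.5,-0.4,1.3,0.009,0.078,-0.022],[23.4,0.2,3.1,0.009,0.078,-0.022],[23.1,0.7,4.9,0.009,0.078,-0.022],[22.6,1.3,6.7,0.009,0.078,-0.022]]
[[21.9,1.8,8.4,0.009,0.078,-0.022],[21.2,2.4,10.1,0.009,0.078,-0.022],[20.3,2.9,11.7,0.009,0.079,-0.022],[19.2,3.5,13.2,0.009,0.078,-0.022],[18,4,14.7,0.01,0.079,-0.021]]
## low [485.7 331.2  22.6] 5
[[-16.1,0,16.1,0,0,0],[-16.1,0,16.1,0,0,0],[-16.2,0,16.1,0,0,0],[-16.1,0,16.1,0,0,0],[-16.2,0.1,16.2,0,0,-0.001]]
```

View pics/w4.png

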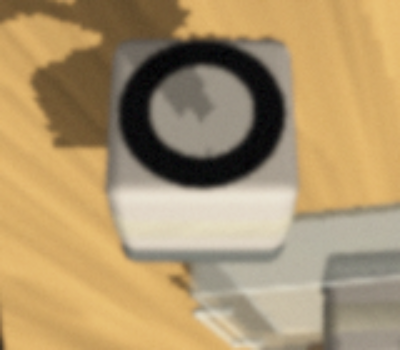

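Run:
```python
from h import *
plan(put(474.3,-127,-16.5,512,-396,8,up=140,hp=38))
```

```text
## at [ 470.5 -139.9   13.6] 5
[[-0.1,0,19.8,0,0,0],[-0.1,0,19.9,0,0,0],[0,0,19.8,0,0,0],[-0.1,0,19.9,0,0,-0.001],[0,0.1,19.8,-0.001,0,0]]
## lift [ 470.5 -139.9  126.6] 5
[[-16,0,-16,0,0,0],[-16,0,-16,0,0,0],[-16,0,-16,0,0,0],[-15.9,0,-15.9,0,0,0],[-16,0,-16,0,0,0]]
## mid [ 493.2 -261.5  121. ] 10
[[-7.4,5.6,8.2,-0.008,0.078,-0.02],[-8.1,5.4,7.6,-0.008,0.078,-0.02],[-8.8,5.2,7,-0.008,0.078,-0.02],[-9.4,4.9,6.3,-0.008,0.078,-0.02],[-10,4.7,5.6,-0.009,0.078,-0.021]]
[[-10.5,4.5,4.9,-0.008,0.078,-0.02],[-10.9,4.2,4.1,-0.009,0.079,-0.021],[-11.3,3.9,3.2,-0.008,0.078,-0.02],[-11.6,3.7,2.3,-0.009,0.079,-0.021],[-11.9,3.4,1.5,-0.008,0.078,-0.02]]
## over [ 510.1 -382.7  126.6] 10
[[-12,2.6,-0.6,0.008,0.078,-0.02],[-11.9,2.3,-1.5,0.008,0.078,-0.02],[-11.8,2.1,-2.4,0.008,0.078,-0.02],[-11.6,1.8,-3.4,0.009,0.078,-0.02],[-11.4,1.6,-4.3,0.009,0.078,-0.02]]
[[-11,1.3,-5.2,0.008,0.078,-0.021],[-10.6,1,-6,0.009,0.079,-0.02],[-10.1,0.8,-6.9,0.008,0.078,-0.021],[-9.6,0.5,-7.6,0.009,0.079,-0.02],[-8.9,0.3,-8.4,0.008,0.078,-0.021]]
## low [ 510.1 -382.7   30.6] 5
[[-13.6,0,13.6,0,0,0],[-13.6,0,13.6,0,0,0],[-13.6,0,13.6,0,0,0],[-13.5,0,13.6,0,0,0],[-13.6,0,13.5,0,0,0]]
```

Emit:
{"fn": "apply_moves", "kwargs": {
  "rows": [
    [0,0,19.8,0,0,0],
    [0,0,19.8,0,0,0],
    [0,0,19.8,0,0,0],
    [0,0,19.8,0,0,0],
    [0,0,19.8,0,0,0]
  ]
}}

```text
time: 59.62
tool_pos: [469.7, -140.3, 11.7]
tcp_rot: [-179.9, 45.0, 73.5]
ft_force: [-0.5, 0.1, 0.8]
finger_gap: 81.9
grip_force: 0.0
```

Emit:
{"fn": "apply_moves", "kwargs": {
  "rows": [
    [0,0,0,0,0,0],
    [0,0,0,0,0,0],
    [0,0,0,0,0,0],
    [0,0,0,0,0,0],
    [0,0,0,0,0,0]
  ],
  "fingers": 40
}}

```text
time: 60.25
tool_pos: [470.6, -139.0, 13.0]
tcp_rot: [-180.0, 45.0, 73.5]
ft_force: [0.5, 0.0, -1.1]
finger_gap: 51.5
grip_force: 60.7
```

Emit:
{"fn": "apply_moves", "kwargs": {
  "rows": [
    [-16,0,-16,0,0,0],
    [-16,0,-16,0,0,0],
    [-16,0,-16,0,0,0],
    [-16,0,-16,0,0,0],
    [-16,0,-16,0,0,0]
  ]
}}

```text
time: 60.88
tool_pos: [470.3, -139.1, 126.9]
tcp_rot: [-179.9, 45.0, 73.5]
ft_force: [-0.6, -1.0, -0.9]
finger_gap: 51.6
grip_force: 61.0
```

Emit:
{"fn": "apply_moves", "kwargs": {
  "rows": [
    [-7.4,5.6,8.2,-0.008,0.078,-0.02],
    [-8.1,5.4,7.6,-0.008,0.078,-0.02],
    [-8.8,5.2,7,-0.008,0.078,-0.02],
    [-9.4,4.9,6.3,-0.008,0.078,-0.02],
    [-10,4.7,5.6,-0.009,0.078,-0.021]
  ]
}}

```text
time: 61.5
tool_pos: [481.7, -200.3, 123.9]
tcp_rot: [-178.6, 22.5, 80.1]
ft_force: [-0.3, 0.9, -1.8]
finger_gap: 51.4
grip_force: 60.9
```

Emit:
{"fn": "apply_moves", "kwargs": {
  "rows": [
    [-10.5,4.5,4.9,-0.008,0.078,-0.02],
    [-10.9,4.2,4.1,-0.009,0.079,-0.021],
    [-11.3,3.9,3.2,-0.008,0.078,-0.02],
    [-11.6,3.7,2.3,-0.009,0.079,-0.021],
    [-11.9,3.4,1.5,-0.008,0.078,-0.02]
  ]
}}

```text
time: 62.12
tool_pos: [492.9, -261.4, 121.1]
tcp_rot: [-180.0, -0.1, 85.8]
ft_force: [0.3, -0.7, -2.1]
finger_gap: 51.5
grip_force: 60.9
```

Emit:
{"fn": "apply_moves", "kwargs": {
  "rows": [
    [-12,2.6,-0.6,0.008,0.078,-0.02],
    [-11.9,2.3,-1.5,0.008,0.078,-0.02],
    [-11.8,2.1,-2.4,0.008,0.078,-0.02],
    [-11.6,1.8,-3.4,0.009,0.078,-0.02],
    [-11.4,1.6,-4.3,0.009,0.078,-0.02]
  ]
}}

```text
time: 62.75
tool_pos: [501.2, -322.1, 123.7]
tcp_rot: [-178.6, -22.5, 91.3]
ft_force: [-0.7, -0.3, -2.3]
finger_gap: 51.3
grip_force: 61.0
```

Emit:
{"fn": "apply_moves", "kwargs": {
  "rows": [
    [-11,1.3,-5.2,0.008,0.078,-0.021],
    [-10.6,1,-6,0.009,0.079,-0.02],
    [-10.1,0.8,-6.9,0.008,0.078,-0.021],
    [-9.6,0.5,-7.6,0.009,0.079,-0.02],
    [-8.9,0.3,-8.4,0.008,0.078,-0.021]
  ]
}}

```text
time: 63.38
tool_pos: [509.6, -382.7, 126.4]
tcp_rot: [-179.9, -45.1, 98.0]
ft_force: [0.5, -0.7, -1.8]
finger_gap: 51.7
grip_force: 61.1
```

Emit:
{"fn": "apply_moves", "kwargs": {
  "rows": [
    [0,0,0,0,0,0],
    [0,0,0,0,0,0],
    [0,0,0,0,0,0],
    [0,0,0,0,0,0],
    [0,0,0,0,0,0]
  ]
}}

```text
time: 64.0
tool_pos: [510.1, -381.9, 127.1]
tcp_rot: [-180.0, -44.9, 98.0]
ft_force: [0.0, 0.4, -2.1]
finger_gap: 51.1
grip_force: 61.3
```

Run:
```python
from h import *
st()
im,d=eyes.snapshot('scene');save(cv2.resize(im[100:220,190:350],None,fx=4,fy=4),'b2.png')
plan([(tcp((512,-396,38),8,-45),Rt(8,-45),'low')])
```

```text
64.0 tcp [ 510.1 -381.9  127.1] rpy [-180.   -44.9   98. ] q [-53.  54.  45.  23. 120. -56.] F [ 0.   0.4 -2.1] gap 51.1 61.3
## low [ 510.1 -382.7   24.6] 5
[[-14.5,0,14.4,0,0,0],[-14.6,0,14.4,0,0,0],[-14.5,0,14.4,0,0.001,0],[-14.6,0,14.4,0,0,0],[-14.5,0.1,14.3,0,0.001,-0.001]]
```

View pics/b2.png

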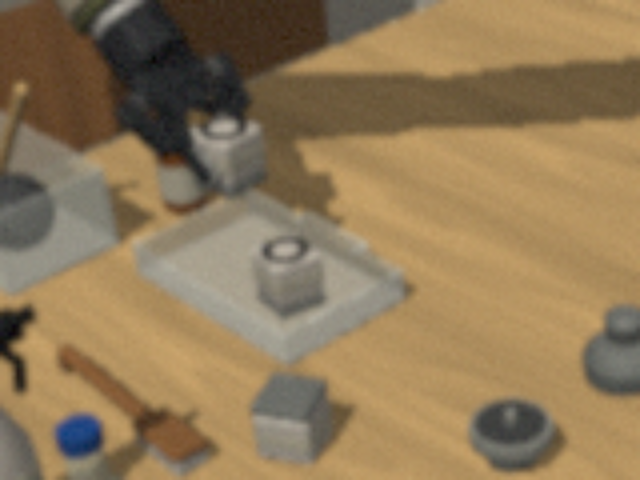

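Run:
```python
from h import *
P=cloud('top',np.load('topd.npy')).reshape(-1,3)
for y0 in range(-680,-480,40):
    print(y0,[int(P[(P[:,0]>x0)&(P[:,0]<x0+30)&(P[:,1]>y0)&(P[:,1]<y0+40)][:,2].max(initial=0)) for x0 in range(420,660,30)])
```

```text
-680 [14, 9, 10, 10, 96, 136, 73, 97]
-640 [10, 11, 11, 10, 93, 181, 98, 97]
-600 [121, 127, 7, 17, 98, 74, 92, 97]
-560 [125, 126, 8, 15, 100, 95, 97, 95]
-520 [40, 40, 42, 40, 42, 39, 10, 13]
```

The caddy wall (98 mm high) and the bottle both clear the tilted wrist, so I'll lower now.

Emit:
{"fn": "apply_moves", "kwargs": {
  "rows": [
    [-14.5,0,14.4,0,0,0],
    [-14.5,0,14.4,0,0,0],
    [-14.5,0,14.4,0,0,0],
    [-14.5,0,14.4,0,0,0],
    [-14.5,0,14.4,0,0,0]
  ]
}}

```text
time: 64.68
tool_pos: [509.6, -382.3, 22.0]
tcp_rot: [-179.9, -45.0, 97.9]
ft_force: [0.9, 0.2, -2.4]
finger_gap: 51.0
grip_force: 61.3
```

Emit:
{"fn": "apply_moves", "kwargs": {
  "rows": [
    [-1,0,1,0,0,0],
    [-1,0,1,0,0,0],
    [-0.7,0,0.7,0,0,0],
    [0,0,0,0,0,0],
    [0,0,0,0,0,0]
  ]
}}

```text
time: 65.3
tool_pos: [509.9, -382.6, 20.5]
tcp_rot: [-179.9, -44.9, 97.9]
ft_force: [0.1, 0.5, -1.3]
finger_gap: 50.9
grip_force: 61.3
```

Emit:
{"fn": "apply_moves", "kwargs": {
  "rows": [
    [-0.7,0,0.7,0,0,0],
    [-0.4,0,0.4,0,0,0],
    [0,0,0,0,0,0],
    [0,0,0,0,0,0],
    [0,0,0,0,0,0]
  ]
}}

```text
time: 65.92
tool_pos: [509.9, -382.6, 19.2]
tcp_rot: [-179.9, -45.0, 97.9]
ft_force: [-0.6, 0.3, 5.7]
finger_gap: 51.3
grip_force: 61.5
```

Run:
```python
from h import *
p,r=plan([away(120),((560,-260,200),Rt(20,0),'via'),((640,-130,160),Rt(27,0),'via2'),(tcp((648,-159,31),27,45,90),Rt(27,45),'pre')])
```

```text
## retract [ 521.8 -466.5  104.1] 5
[[0,0,-24,0,0,0],[0,0,-24,0,0,0],[0,0,-24,0,0,0],[0,0,-24,0,0,0],[0,0,-24,0,0,0]]
## via [ 560. -260.  200.] 10
[[20.9,6.6,7.3,0.008,-0.078,-0.02],[21.2,7.1,5.6,0.008,-0.078,-0.02],[21.5,7.6,3.9,0.008,-0.078,-0.02],[21.5,8,2.1,0.008,-0.078,-0.02],[21.5,8.5,0.4,0.008,-0.078,-0.02]]
[[21.3,8.9,-1.4,0.008,-0.078,-0.02],[20.9,9.3,-3.1,0.008,-0.078,-0.02],[20.4,9.7,-4.8,0.009,-0.079,-0.02],[19.8,10.1,-6.4,0.008,-0.078,-0.02],[18.9,10.4,-8,0.009,-0.079,-0.02]]
## via2 [ 640. -130.  160.] 5
[[19,23.9,8,0,0,-0.024],[18.4,24.4,8,0,0,-0.024],[17.8,24.8,8,0,0,-0.025],[17.1,25.3,8,0,0,-0.024],[16.6,25.6,7.9,0,0,-0.025]]
## pre [ 625.2 -114.3   81.2] 5
[[4.1,-1.2,15.8,0,-0.157,0],[6.6,-1.2,14.9,0,-0.157,0],[8.8,-1.2,13.7,0,-0.157,0],[10.8,-1.2,12.2,0,-0.157,0],[12.7,-1.2,10.3,0,-0.157,0]]
```

Emit:
{"fn": "apply_moves", "kwargs": {
  "rows": [
    [0,0,0,0,0,0],
    [0,0,0,0,0,0],
    [0,0,0,0,0,0],
    [0,0,0,0,0,0],
    [0,0,0,0,0,0]
  ],
  "fingers": 75
}}

```text
time: 66.55
tool_pos: [509.8, -382.5, 18.5]
tcp_rot: [-179.9, -45.0, 97.9]
ft_force: [0.9, -0.2, -0.7]
finger_gap: 74.9
grip_force: 0.0
```

Emit:
{"fn": "apply_moves", "kwargs": {
  "rows": [
    [0,0,-24,0,0,0],
    [0,0,-24,0,0,0],
    [0,0,-24,0,0,0],
    [0,0,-24,0,0,0],
    [0,0,-24,0,0,0]
  ]
}}

```text
time: 67.18
tool_pos: [521.7, -466.9, 104.3]
tcp_rot: [-179.9, -44.9, 97.9]
ft_force: [1.1, -0.2, 0.5]
finger_gap: 75.1
grip_force: 0.0
```

Emit:
{"fn": "apply_moves", "kwargs": {
  "rows": [
    [20.9,6.6,7.3,0.008,-0.078,-0.02],
    [21.2,7.1,5.6,0.008,-0.078,-0.02],
    [21.5,7.6,3.9,0.008,-0.078,-0.02],
    [21.5,8,2.1,0.008,-0.078,-0.02],
    [21.5,8.5,0.4,0.008,-0.078,-0.02]
  ]
}}

```text
time: 67.8
tool_pos: [541.4, -364.8, 152.0]
tcp_rot: [178.6, -22.7, 104.4]
ft_force: [0.4, 0.4, 0.0]
finger_gap: 75.0
grip_force: 0.0
```

Emit:
{"fn": "apply_moves", "kwargs": {
  "rows": [
    [21.3,8.9,-1.4,0.008,-0.078,-0.02],
    [20.9,9.3,-3.1,0.008,-0.078,-0.02],
    [20.4,9.7,-4.8,0.009,-0.079,-0.02],
    [19.8,10.1,-6.4,0.008,-0.078,-0.02],
    [18.9,10.4,-8,0.009,-0.079,-0.02]
  ]
}}

```text
time: 68.42
tool_pos: [560.9, -261.8, 200.7]
tcp_rot: [179.9, -0.2, 109.9]
ft_force: [0.1, 0.3, 0.1]
finger_gap: 75.0
grip_force: 0.0
```

Emit:
{"fn": "apply_moves", "kwargs": {
  "rows": [
    [19,23.9,8,0,0,-0.024],
    [18.4,24.4,8,0,0,-0.024],
    [17.8,24.8,8,0,0,-0.025],
    [17.1,25.3,8,0,0,-0.024],
    [16.6,25.6,7.9,0,0,-0.025]
  ],
  "fingers": 85
}}

```text
time: 69.05
tool_pos: [641.3, -131.4, 160.5]
tcp_rot: [179.9, -0.3, 116.9]
ft_force: [0.2, -0.2, -0.3]
finger_gap: 84.8
grip_force: 0.0
```

Emit:
{"fn": "apply_moves", "kwargs": {
  "rows": [
    [4.1,-1.2,15.8,0,-0.157,0],
    [6.6,-1.2,14.9,0,-0.157,0],
    [8.8,-1.2,13.7,0,-0.157,0],
    [10.8,-1.2,12.2,0,-0.157,0],
    [12.7,-1.2,10.3,0,-0.157,0]
  ]
}}

```text
time: 69.68
tool_pos: [626.7, -115.4, 82.9]
tcp_rot: [179.6, 44.9, 116.7]
ft_force: [-0.9, -0.0, -0.9]
finger_gap: 85.0
grip_force: 0.0
```

Emit:
{"fn": "apply_moves", "kwargs": {
  "rows": [
    [0,0,0,0,0,0],
    [0,0,0,0,0,0],
    [0,0,0,0,0,0],
    [0,0,0,0,0,0],
    [0,0,0,0,0,0]
  ]
}}

```text
time: 70.3
tool_pos: [626.6, -116.8, 82.7]
tcp_rot: [179.8, 44.6, 116.7]
ft_force: [-0.5, -0.0, -0.2]
finger_gap: 85.3
grip_force: 0.0
```

Run:
```python
from h import *
st()
im,d=eyes.snapshot('top')
for o in tubs(im,d,zr=(45,72)):print(*o)
x,y,u=648,-159,130
plan([(tcp((x,y,31),27,45),Rt(27,45),'at'),(tcp((x,y,u),27,45),Rt(27,45),'lift'),(tcp((x-10,y+20,u),13,0),Rt(13,0),'sw0'),(tcp((x-25,y+40,u),0,-45),Rt(0,-45),'sw-45'),(tcp((x-25,y+40,32),0,-45),Rt(0,-45),'low')])
```

```text
70.3 tcp [ 626.6 -116.8   82.7] rpy [179.8  44.6 116.7] q [  7.  12. 109. -54.  55.  11.] F [-0.5 -0.  -0.2] gap 85.3 0.0
[ 648. -159.] [53. 51.] 24.6 58.9 225
[ 510. -395.] [52. 54.] 8.1 62.0 213
[ 508. -328.] [54. 53.] -11.1 61.7 212
[492. 393.] [53. 53.] 10.3 61.3 215
[385. -11.] [33. 37.] -1.6 66.9 80
## at [ 654.1 -171.    17.6] 5
[[0.4,0,17.8,0,-0.001,-0.001],[0.4,0,17.8,0,-0.001,-0.001],[0.5,0,17.8,0,-0.001,0],[0.5,0.1,17.8,0,-0.002,-0.001],[0.5,0,17.8,-0.001,-0.001,0]]
## lift [ 654.1 -171.   116.6] 5
[[-14,0,-14,0,0,0],[-14,0,-14,0,0,0],[-14,0,-14,0,0,0],[-14,0,-14,0,0,0],[-14,0.1,-14.1,0,0,0]]
## sw0 [ 638. -139.  111.] 10
[[2.9,0,-2.1,0.01,0.078,0.023],[3.1,-0.1,-1.9,0.01,0.078,0.023],[3.2,-0.2,-1.7,0.01,0.078,0.023],[3.3,-0.2,-1.4,0.009,0.078,0.023],[3.4,-0.3,-1.1,0.01,0.078,0.023]]
[[3.5,-0.4,-0.8,0.009,0.078,0.023],[3.6,-0.5,-0.6,0.01,0.078,0.023],[3.6,-0.6,-0.3,0.009,0.078,0.023],[3.5,-0.8,0,0.01,0.079,0.023],[3.6,-0.8,0.3,0.009,0.078,0.024]]
## sw-45 [ 623.  -105.6  116.6] 10
[[3.6,-0.7,-0.6,-0.009,0.078,0.021],[3.6,-0.8,-0.3,-0.009,0.078,0.022],[3.6,-0.9,0,-0.009,0.078,0.022],[3.6,-0.9,0.3,-0.009,0.078,0.021],[3.5,-1,0.5,-0.009,0.078,0.022]]
[[3.4,-1.1,0.8,-0.009,0.078,0.021],[3.4,-1.2,1.1,-0.009,0.078,0.022],[3.2,-1.3,1.3,-0.009,0.079,0.021],[3.1,-1.3,1.5,-0.008,0.078,0.022],[2.9,-1.4,1.7,-0.009,0.079,0.021]]
## low [ 623.  -105.6   18.6] 5
[[-13.9,0,13.9,0,0,0],[-13.8,0,13.9,0,0,0],[-13.9,0,13.8,0,0,0],[-13.8,0,13.9,0,0,0],[-13.9,0,13.8,0,0,0]]
```

Emit:
{"fn": "apply_moves", "kwargs": {
  "rows": [
    [0.4,0,17.8,0,-0.001,0],
    [0.4,0,17.8,0,-0.001,0],
    [0.5,0,17.8,0,-0.001,0],
    [0.5,0,17.8,0,-0.002,0],
    [0.5,0,17.8,0,-0.001,0]
  ]
}}

```text
time: 70.97
tool_pos: [653.8, -171.4, 15.6]
tcp_rot: [180.0, 45.0, 116.8]
ft_force: [0.9, -0.3, 0.0]
finger_gap: 85.0
grip_force: 0.0
```

Emit:
{"fn": "apply_moves", "kwargs": {
  "rows": [
    [0,0,0,0,0,0],
    [0,0,0,0,0,0],
    [0,0,0,0,0,0],
    [0,0,0,0,0,0],
    [0,0,0,0,0,0]
  ],
  "fingers": 40
}}

```text
time: 71.6
tool_pos: [653.9, -170.2, 17.3]
tcp_rot: [179.9, 45.0, 116.8]
ft_force: [-0.7, 1.0, -0.4]
finger_gap: 51.5
grip_force: 62.6
```

Emit:
{"fn": "apply_moves", "kwargs": {
  "rows": [
    [-14,0,-14,0,0,0],
    [-14,0,-14,0,0,0],
    [-14,0,-14,0,0,0],
    [-14,0,-14,0,0,0],
    [-14,0,-14,0,0,0]
  ]
}}

```text
time: 72.22
tool_pos: [653.2, -170.5, 116.3]
tcp_rot: [180.0, 45.0, 116.8]
ft_force: [0.9, -0.6, -2.9]
finger_gap: 51.1
grip_force: 63.0
```

Emit:
{"fn": "apply_moves", "kwargs": {
  "rows": [
    [2.9,0,-2.1,0.01,0.078,0.023],
    [3.1,-0.1,-1.9,0.01,0.078,0.023],
    [3.2,-0.2,-1.7,0.01,0.078,0.023],
    [3.3,-0.2,-1.4,0.009,0.078,0.023],
    [3.4,-0.3,-1.1,0.01,0.078,0.023]
  ]
}}

```text
time: 72.85
tool_pos: [645.3, -154.4, 113.2]
tcp_rot: [178.5, 22.3, 109.3]
ft_force: [0.7, -0.4, -2.3]
finger_gap: 51.5
grip_force: 62.9
```

Emit:
{"fn": "apply_moves", "kwargs": {
  "rows": [
    [3.5,-0.4,-0.8,0.009,0.078,0.023],
    [3.6,-0.5,-0.6,0.01,0.078,0.023],
    [3.6,-0.6,-0.3,0.009,0.078,0.023],
    [3.5,-0.8,0,0.01,0.079,0.023],
    [3.6,-0.8,0.3,0.009,0.078,0.024]
  ]
}}

```text
time: 73.47
tool_pos: [637.2, -138.5, 110.3]
tcp_rot: [-180.0, -0.1, 102.9]
ft_force: [-0.3, -0.0, -2.5]
finger_gap: 51.7
grip_force: 62.9
```

Emit:
{"fn": "apply_moves", "kwargs": {
  "rows": [
    [3.6,-0.7,-0.6,-0.009,0.078,0.021],
    [3.6,-0.8,-0.3,-0.009,0.078,0.022],
    [3.6,-0.9,0,-0.009,0.078,0.022],
    [3.6,-0.9,0.3,-0.009,0.078,0.021],
    [3.5,-1,0.5,-0.009,0.078,0.022]
  ]
}}

```text
time: 74.1
tool_pos: [629.8, -121.9, 113.1]
tcp_rot: [178.6, -22.6, 96.9]
ft_force: [-0.8, -0.8, -2.8]
finger_gap: 51.4
grip_force: 62.9
```

Emit:
{"fn": "apply_moves", "kwargs": {
  "rows": [
    [3.4,-1.1,0.8,-0.009,0.078,0.021],
    [3.4,-1.2,1.1,-0.009,0.078,0.022],
    [3.2,-1.3,1.3,-0.009,0.079,0.021],
    [3.1,-1.3,1.5,-0.008,0.078,0.022],
    [2.9,-1.4,1.7,-0.009,0.079,0.021]
  ]
}}

```text
time: 74.72
tool_pos: [622.4, -105.4, 115.7]
tcp_rot: [180.0, -45.1, 89.9]
ft_force: [0.3, 0.0, -2.6]
finger_gap: 51.5
grip_force: 63.0
```

Emit:
{"fn": "apply_moves", "kwargs": {
  "rows": [
    [-13.9,0,13.9,0,0,0],
    [-13.9,0,13.9,0,0,0],
    [-13.9,0,13.9,0,0,0],
    [-13.9,0,13.9,0,0,0],
    [-13.9,0,13.9,0,0,0]
  ]
}}

```text
time: 75.35
tool_pos: [622.7, -105.0, 16.3]
tcp_rot: [179.9, -45.0, 90.0]
ft_force: [0.5, -1.1, -2.1]
finger_gap: 51.3
grip_force: 63.0
```

Emit:
{"fn": "apply_moves", "kwargs": {
  "rows": [
    [-1,0,1,0,0,0],
    [-1,0,1,0,0,0],
    [0,0,0,0,0,0],
    [0,0,0,0,0,0],
    [0,0,0,0,0,0]
  ]
}}

```text
time: 75.97
tool_pos: [622.7, -105.2, 14.9]
tcp_rot: [179.9, -45.0, 90.0]
ft_force: [0.5, -0.6, -2.5]
finger_gap: 51.9
grip_force: 63.1
```

Emit:
{"fn": "apply_moves", "kwargs": {
  "rows": [
    [-0.7,0,0.7,0,0,0],
    [-0.5,0,0.5,0,0,0],
    [0,0,0,0,0,0],
    [0,0,0,0,0,0],
    [0,0,0,0,0,0]
  ]
}}

```text
time: 76.6
tool_pos: [622.8, -105.3, 14.7]
tcp_rot: [179.9, -45.1, 90.0]
ft_force: [-4.9, -0.7, 7.9]
finger_gap: 51.3
grip_force: 63.9
```

Emit:
{"fn": "apply_moves", "kwargs": {
  "rows": [
    [-0.7,0,0.7,0,0,0],
    [0,0,0,0,0,0],
    [0,0,0,0,0,0],
    [0,0,0,0,0,0],
    [0,0,0,0,0,0]
  ]
}}

```text
time: 77.22
tool_pos: [622.8, -105.2, 14.7]
tcp_rot: [179.9, -45.1, 90.1]
ft_force: [-6.8, -0.2, 13.3]
finger_gap: 51.1
grip_force: 64.3
```

Run:
```python
from h import *
st()
plan(regrasp(622.7,-118.6,0))
```

```text
77.2 tcp [ 622.8 -105.2   14.7] rpy [179.9 -45.1  90.1] q [-34.  44.  73.  36.  92. -43.] F [-6.8 -0.2 13.3] gap 51.1 64.3
## retract [ 622.7 -168.8   77.2] 5
[[-0.1,0,-17.8,0,0,0],[-0.1,0,-17.8,0,0,0],[-0.1,0,-17.8,0.001,-0.001,0],[-0.2,0,-17.9,0,0,0],[-0.1,0,-17.8,0.001,-0.001,0.001]]
## over [ 622.7 -118.6  151. ] 5
[[17.5,0,-3.3,0,-0.157,0],[16.8,0,-6.1,0,-0.157,0],[15.6,0,-8.6,0,-0.157,0],[14.1,0,-10.9,0,-0.157,0],[12.3,0,-13,0,-0.157,0]]
## pre [622.7 -61.3  84.3] 5
[[11.4,0,13.3,0,-0.157,0],[13.4,0,11.4,0,-0.157,0],[15,0,9.2,0,-0.157,0],[16.3,0,6.7,0,-0.157,0],[17.1,0,4,0,-0.158,0]]
```

Emit:
{"fn": "apply_moves", "kwargs": {
  "rows": [
    [0,0,0,0,0,0],
    [0,0,0,0,0,0],
    [0,0,0,0,0,0],
    [0,0,0,0,0,0],
    [0,0,0,0,0,0]
  ],
  "fingers": 82
}}

```text
time: 77.85
tool_pos: [622.7, -105.2, 12.0]
tcp_rot: [179.9, -45.0, 89.9]
ft_force: [-1.1, -0.5, -0.2]
finger_gap: 82.4
grip_force: 0.0
```

Emit:
{"fn": "apply_moves", "kwargs": {
  "rows": [
    [0,0,-17.8,0,0,0],
    [0,0,-17.8,0,0,0],
    [0,0,-17.8,0,0,0],
    [0,0,-17.8,0,0,0],
    [0,0,-17.8,0,0,0]
  ]
}}

```text
time: 78.47
tool_pos: [622.6, -169.4, 76.2]
tcp_rot: [179.9, -45.0, 89.9]
ft_force: [-0.1, 0.2, 0.0]
finger_gap: 81.7
grip_force: 0.0
```

Emit:
{"fn": "apply_moves", "kwargs": {
  "rows": [
    [17.5,0,-3.3,0,-0.157,0],
    [16.8,0,-6,0,-0.157,0],
    [15.6,0,-8.6,0,-0.157,0],
    [14.1,0,-11,0,-0.157,0],
    [12.3,0,-13,0,-0.157,0]
  ]
}}

```text
time: 79.1
tool_pos: [623.2, -118.4, 151.3]
tcp_rot: [179.8, 0.3, 89.8]
ft_force: [-0.3, 0.3, -0.5]
finger_gap: 82.0
grip_force: 0.0
```

Emit:
{"fn": "apply_moves", "kwargs": {
  "rows": [
    [11.4,0,13.4,0,-0.157,0],
    [13.4,0,11.4,0,-0.157,0],
    [15,0,9.1,0,-0.157,0],
    [16.3,0,6.7,0,-0.157,0],
    [17.1,0,4.1,0,-0.158,0]
  ]
}}

```text
time: 79.72
tool_pos: [623.8, -60.0, 83.6]
tcp_rot: [179.6, 45.3, 89.6]
ft_force: [0.5, -1.2, -0.8]
finger_gap: 82.5
grip_force: 0.0
```

Emit:
{"fn": "apply_moves", "kwargs": {
  "rows": [
    [0,0,0,0,0,0],
    [0,0,0,0,0,0],
    [0,0,0,0,0,0],
    [0,0,0,0,0,0],
    [0,0,0,0,0,0]
  ]
}}

```text
time: 80.35
tool_pos: [623.2, -61.5, 83.3]
tcp_rot: [179.8, 45.0, 89.7]
ft_force: [-0.3, -0.0, 0.7]
finger_gap: 81.6
grip_force: 0.0
```

Run:
```python
from h import *
st()
im,d=eyes.snapshot('top')
for o in tubs(im,d,zr=(45,72)):print(*o)
im,d=eyes.snapshot('wrist');save(cv2.resize(im[150:290,240:400],None,fx=2.5,fy=2.5),'w5.png')
plan(put(622.7,-118.6,0,488,316,10,up=150,hp=32))
```

```text
80.3 tcp [623.2 -61.5  83.3] rpy [179.8  45.   89.7] q [ 13.  29.  87. -44.  80.  28.] F [-0.3 -0.   0.7] gap 81.6 0.0
[ 620. -117.] [55. 50.] -2.1 52.3 236
[ 509. -395.] [52. 52.] 9.5 61.7 207
[ 508. -327.] [53. 53.] -10.7 62.2 206
[492. 392.] [54. 54.] 9.9 61.2 223
[385. -13.] [39. 40.] 7.7 66.7 83
## at [ 622.7 -132.    13.6] 5
[[-0.3,0,19.8,0,0,-0.001],[-0.3,0,19.8,0,0,-0.001],[-0.2,0,19.8,0,0,0],[-0.3,-0.1,19.8,0,0,-0.001],[-0.2,0,19.8,-0.001,0,0]]
## lift [ 622.7 -132.   136.6] 5
[[-17.4,0,-17.4,0,0,0],[-17.4,0,-17.4,0,0,0],[-17.4,0,-17.4,0,0,0],[-17.4,0,-17.4,0,0,0],[-17.4,0,-17.4,0,0,0]]
## mid [555.4  98.7 131. ] 10
[[16.7,-6.7,-15.9,-0.003,0.078,-0.008],[18,-6.5,-14.6,-0.003,0.078,-0.008],[19.1,-6.4,-13.2,-0.003,0.079,-0.008],[20.1,-6.2,-11.6,-0.003,0.078,-0.008],[21,-6,-10,-0.004,0.079,-0.009]]
[[21.8,-5.7,-8.4,-0.003,0.078,-0.008],[22.4,-5.5,-6.7,-0.004,0.079,-0.009],[23,-5.3,-4.9,-0.003,0.078,-0.008],[23.3,-5.1,-3.1,-0.004,0.079,-0.009],[23.5,-4.9,-1.2,-0.003,0.078,-0.008]]
## over [485.7 329.2 136.6] 10
[[23.6,-4.9,-0.6,0.003,0.079,-0.008],[23.6,-4.8,1.3,0.003,0.078,-0.008],[23.4,-4.6,3.2,0.004,0.079,-0.008],[23.2,-4.3,5,0.003,0.078,-0.008],[22.7,-4.1,6.8,0.004,0.079,-0.008]]
[[22.1,-3.9,8.6,0.003,0.078,-0.009],[21.4,-3.7,10.3,0.004,0.079,-0.008],[20.6,-3.5,12,0.003,0.078,-0.009],[19.6,-3.3,13.6,0.004,0.079,-0.008],[18.6,-3.1,15.2,0.003,0.078,-0.009]]
## low [485.7 329.2  24.6] 5
[[-15.8,0,15.8,0,0,0],[-15.9,0,15.8,0,0,0],[-15.8,0,15.9,0,0,0],[-15.9,0,15.8,0,0,0],[-15.8,-0.1,15.9,0,0,0]]
```

View pics/w5.png

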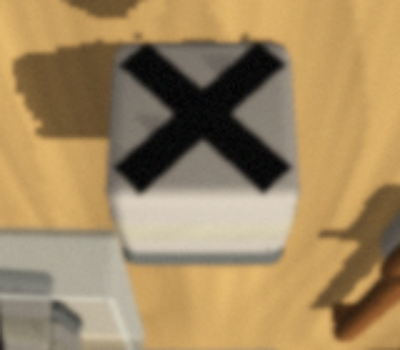

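Cross stamp, so this one goes to the tray.

Emit:
{"fn": "apply_moves", "kwargs": {
  "rows": [
    [-0.2,0,19.8,0,0,0],
    [-0.2,0,19.8,0,0,0],
    [-0.2,0,19.8,0,0,0],
    [-0.2,0,19.8,0,0,0],
    [-0.2,0,19.8,0,0,0]
  ]
}}

```text
time: 81.08
tool_pos: [622.4, -132.6, 11.5]
tcp_rot: [180.0, 45.0, 89.9]
ft_force: [0.1, 0.3, -0.2]
finger_gap: 82.0
grip_force: 0.0
```

Emit:
{"fn": "apply_moves", "kwargs": {
  "rows": [
    [0,0,0,0,0,0],
    [0,0,0,0,0,0],
    [0,0,0,0,0,0],
    [0,0,0,0,0,0],
    [0,0,0,0,0,0]
  ],
  "fingers": 40
}}

```text
time: 81.7
tool_pos: [622.8, -131.0, 12.9]
tcp_rot: [179.9, 45.0, 89.9]
ft_force: [-0.3, 1.0, -1.8]
finger_gap: 51.6
grip_force: 60.4
```

Emit:
{"fn": "apply_moves", "kwargs": {
  "rows": [
    [-17.4,0,-17.4,0,0,0],
    [-17.4,0,-17.4,0,0,0],
    [-17.4,0,-17.4,0,0,0],
    [-17.4,0,-17.4,0,0,0],
    [-17.4,0,-17.4,0,0,0]
  ]
}}

```text
time: 82.32
tool_pos: [622.5, -131.4, 137.1]
tcp_rot: [179.9, 45.0, 89.9]
ft_force: [-0.8, -0.6, -1.9]
finger_gap: 51.2
grip_force: 60.8
```

Emit:
{"fn": "apply_moves", "kwargs": {
  "rows": [
    [16.7,-6.7,-15.9,-0.003,0.078,-0.008],
    [18,-6.5,-14.6,-0.003,0.078,-0.008],
    [19.1,-6.4,-13.2,-0.003,0.079,-0.008],
    [20.1,-6.2,-11.6,-0.003,0.078,-0.008],
    [21,-6,-10,-0.004,0.079,-0.009]
  ]
}}

```text
time: 82.95
tool_pos: [589.0, -15.2, 133.9]
tcp_rot: [-179.5, 22.4, 92.6]
ft_force: [-0.6, -0.9, -2.8]
finger_gap: 51.7
grip_force: 60.8
```

Emit:
{"fn": "apply_moves", "kwargs": {
  "rows": [
    [21.8,-5.7,-8.4,-0.003,0.078,-0.008],
    [22.4,-5.5,-6.7,-0.004,0.079,-0.009],
    [23,-5.3,-4.9,-0.003,0.078,-0.008],
    [23.3,-5.1,-3.1,-0.004,0.079,-0.009],
    [23.5,-4.9,-1.2,-0.003,0.078,-0.008]
  ]
}}

```text
time: 83.58
tool_pos: [555.6, 100.1, 131.1]
tcp_rot: [179.9, -0.1, 94.9]
ft_force: [-1.0, 0.2, -2.1]
finger_gap: 51.6
grip_force: 60.7
```

Emit:
{"fn": "apply_moves", "kwargs": {
  "rows": [
    [23.6,-4.9,-0.6,0.003,0.079,-0.008],
    [23.6,-4.8,1.3,0.003,0.078,-0.008],
    [23.4,-4.6,3.2,0.004,0.079,-0.008],
    [23.2,-4.3,5,0.003,0.078,-0.008],
    [22.7,-4.1,6.8,0.004,0.079,-0.008]
  ]
}}

```text
time: 84.2
tool_pos: [521.0, 215.3, 133.7]
tcp_rot: [-179.5, -22.6, 97.2]
ft_force: [0.9, -0.3, -3.4]
finger_gap: 51.4
grip_force: 60.8
```

Emit:
{"fn": "apply_moves", "kwargs": {
  "rows": [
    [22.1,-3.9,8.6,0.003,0.078,-0.009],
    [21.4,-3.7,10.3,0.004,0.079,-0.008],
    [20.6,-3.5,12,0.003,0.078,-0.009],
    [19.6,-3.3,13.6,0.004,0.079,-0.008],
    [18.6,-3.1,15.2,0.003,0.078,-0.009]
  ]
}}

```text
time: 84.82
tool_pos: [486.5, 330.6, 136.2]
tcp_rot: [179.8, -45.0, 100.1]
ft_force: [-1.1, -0.0, -2.2]
finger_gap: 51.1
grip_force: 60.8
```

Emit:
{"fn": "apply_moves", "kwargs": {
  "rows": [
    [0,0,0,0,0,0],
    [0,0,0,0,0,0],
    [0,0,0,0,0,0],
    [0,0,0,0,0,0],
    [0,0,0,0,0,0]
  ]
}}

```text
time: 85.45
tool_pos: [486.8, 330.1, 135.8]
tcp_rot: [179.9, -44.9, 100.0]
ft_force: [0.8, -0.5, -2.9]
finger_gap: 51.7
grip_force: 60.8
```

Run:
```python
from h import *
st()
plan([(tcp((488,316,38),10,-45),Rt(10,-45),'low')])
```

```text
85.5 tcp [486.8 330.1 135.8] rpy [179.9 -44.9 100. ] q [  3.   9. 106.  46.  77. -23.] F [ 0.8 -0.5 -2.9] gap 51.7 60.8
## low [485.7 329.2  24.6] 5
[[-15.8,-0.3,15.7,0.001,0,0],[-15.8,-0.3,15.6,0,0,0],[-15.8,-0.2,15.7,0.001,0,0],[-15.8,-0.2,15.6,0,0.001,0],[-15.8,-0.3,15.7,0.001,0,0]]
```

Emit:
{"fn": "apply_moves", "kwargs": {
  "rows": [
    [-15.8,0,15.7,0,0,0],
    [-15.8,0,15.7,0,0,0],
    [-15.8,0,15.7,0,0,0],
    [-15.8,0,15.7,0,0,0],
    [-15.8,0,15.7,0,0,0]
  ]
}}

```text
time: 86.08
tool_pos: [485.8, 329.6, 21.6]
tcp_rot: [-179.9, -44.9, 99.8]
ft_force: [0.1, -0.4, -2.7]
finger_gap: 51.8
grip_force: 60.9
```

Emit:
{"fn": "apply_moves", "kwargs": {
  "rows": [
    [-1,0,1,0,0,0],
    [-1,0,1,0,0,0],
    [-0.7,0,0.7,0,0,0],
    [0,0,0,0,0,0],
    [0,0,0,0,0,0]
  ]
}}

```text
time: 86.7
tool_pos: [487.1, 329.8, 20.9]
tcp_rot: [179.8, -44.9, 100.0]
ft_force: [0.1, 0.6, -2.8]
finger_gap: 51.5
grip_force: 60.9
```

Emit:
{"fn": "apply_moves", "kwargs": {
  "rows": [
    [-0.7,0,0.7,0,0,0],
    [-0.4,0,0.4,0,0,0],
    [0,0,0,0,0,0],
    [0,0,0,0,0,0],
    [0,0,0,0,0,0]
  ]
}}

```text
time: 87.32
tool_pos: [486.7, 329.8, 18.8]
tcp_rot: [179.9, -45.0, 99.9]
ft_force: [-1.0, -0.5, -2.5]
finger_gap: 51.5
grip_force: 60.9
```

Emit:
{"fn": "apply_moves", "kwargs": {
  "rows": [
    [-0.7,0,0.7,0,0,0],
    [-0.4,0,0.4,0,0,0],
    [0,0,0,0,0,0],
    [0,0,0,0,0,0],
    [0,0,0,0,0,0]
  ]
}}

```text
time: 87.95
tool_pos: [487.0, 330.0, 18.1]
tcp_rot: [179.9, -45.0, 100.0]
ft_force: [-1.7, -1.8, 4.8]
finger_gap: 51.3
grip_force: 61.9
```

Emit:
{"fn": "apply_moves", "kwargs": {
  "rows": [
    [0,0,0,0,0,0],
    [0,0,0,0,0,0],
    [0,0,0,0,0,0],
    [0,0,0,0,0,0],
    [0,0,0,0,0,0]
  ]
}}

```text
time: 88.58
tool_pos: [487.0, 330.0, 18.1]
tcp_rot: [179.9, -45.0, 100.0]
ft_force: [-1.8, -2.1, 5.8]
finger_gap: 51.2
grip_force: 61.9
```

Contact with the tray floor. Releasing, retracting, then checking.

Emit:
{"fn": "apply_moves", "kwargs": {
  "rows": [
    [0,0,0,0,0,0],
    [0,0,0,0,0,0],
    [0,0,0,0,0,0],
    [0,0,0,0,0,0],
    [0,0,0,0,0,0]
  ],
  "fingers": 75
}}

```text
time: 89.2
tool_pos: [486.7, 329.8, 17.2]
tcp_rot: [179.9, -45.0, 99.9]
ft_force: [-0.2, -0.3, 0.5]
finger_gap: 75.0
grip_force: 0.0
```

Emit:
{"fn": "apply_moves", "kwargs": {
  "rows": [
    [0,0,-24,0,0,0],
    [0,0,-24,0,0,0],
    [0,0,-24,0,0,0],
    [0,0,-24,0,0,0],
    [0,0,-24,0,0,0]
  ]
}}

```text
time: 89.82
tool_pos: [501.2, 245.7, 102.7]
tcp_rot: [179.9, -45.0, 99.9]
ft_force: [0.2, -0.4, 0.9]
finger_gap: 74.8
grip_force: 0.0
```

Emit:
{"fn": "apply_moves", "kwargs": {
  "rows": [
    [30,0,-30,0,0,0],
    [30,0,-30,0,0,0],
    [20,0,-30,0,-0.1,0],
    [0,0,-30,0,-0.1,0],
    [0,0,-20,0,-0.1,0]
  ]
}}

```text
time: 90.45
tool_pos: [508.0, 208.9, 264.2]
tcp_rot: [179.8, -27.6, 99.9]
ft_force: [-0.1, 0.7, 0.3]
finger_gap: 74.7
grip_force: 0.0
```

Emit:
{"fn": "apply_moves", "kwargs": {
  "rows": [
    [0,0,0,0,0,0],
    [0,0,0,0,0,0],
    [0,0,0,0,0,0],
    [0,0,0,0,0,0],
    [0,0,0,0,0,0]
  ]
}}

```text
time: 91.08
tool_pos: [507.2, 209.6, 261.6]
tcp_rot: [-180.0, -27.8, 99.8]
ft_force: [-0.4, -0.6, -0.2]
finger_gap: 75.3
grip_force: 0.0
```

Run:
```python
from h import *
st()
im,d=eyes.snapshot('top')
for o in tubs(im,d,zr=(45,72)):print(*o)
im,d=eyes.snapshot('scene');save(im,'end.png')
```

```text
91.1 tcp [507.2 209.6 261.6] rpy [-180.   -27.8   99.8] q [ -1.  -2.  96.  27.  91. -12.] F [-0.4 -0.6 -0.2] gap 75.3 0.0
[ 510. -395.] [52. 54.] 7.2 62.4 209
[ 507. -327.] [52. 54.] -11.2 61.6 202
[491. 392.] [53. 52.] 9.7 61.5 214
[487. 316.] [52. 54.] 10.7 60.5 220
```

View pics/end.png

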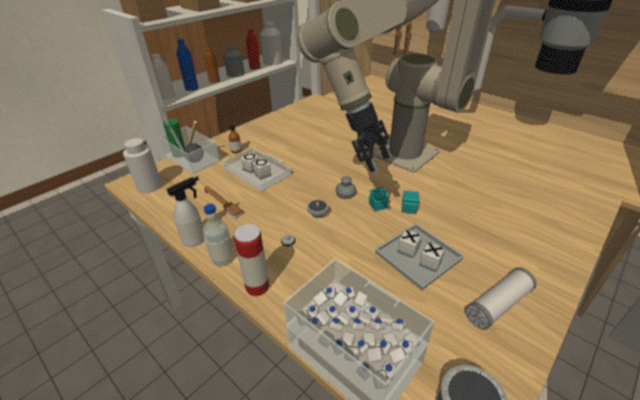

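The final view shows two ring tubs in the bin at (255,163) and two cross tubs in the tray at (420,248). All four are stamp up, nothing else has moved, and the arm is clear.

```bash
python3 -c "
from bench import job
print(job.hand_in())"
```

```text
the job is handed in; nothing more can be done
None
```

I handed the job in at about 91 s of the 210 s allowed: all four lids were pressed home, and both ring tubs stand stamp-up in the clear bin and both cross tubs stamp-up in the steel tray; the hand-in gave no verdict.

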